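# Put a shopper's pile of bamboo boxes back on display

## Robot

A 6-joint arm with a two-finger parallel gripper is mounted at the origin on the work surface. World frame = base frame: x ahead of the robot, y to its left, z up, the work surface at z = 0. Lengths are in mm, angles in degrees, forces in N, time in s.
With the tool pointing down it reaches from about 300 to 1000 mm from the base axis. Payload 5.1 kg.
Tool frame: the origin (TCP) lies at the very end of the fingers, on their centre line; the grasp point (between the pads) lies 19 mm behind it; z points along the fingers, y is the direction in which the jaws open and shut (so a half turn about z gives the same grasp; the last joint's range is limited). The gripper opens to 95 mm and grips with 3 to 60 N. Pads are 20 mm wide; open, the fingers measure 119 mm over their backs; the gripper's body (75 mm by 180 mm) begins 59 mm behind the grasp point.
Start: joints at [66.2, 7.093, 94.555, -0, 78.352, -4.733], TCP at [212.369, 614.316, 214.656] pointing down, gripper open.
Joint ranges: [-149.61, 149.61], [-58.7, 133.49], [1.44, 155.28], [-77.14, 257.14], [18.33, 153.61], [-166.67, 166.67]. Speed limits (degrees/s): [147.25, 147.25, 180, 180, 180, 180].

## Interface

Orientations are given as [roll, pitch, yaw] about the fixed x, y, z axes, in that order (R = Rz(yaw) Ry(pitch) Rx(roll)).
In Python, from plant import manip gives the robot as it stands.
- The arm moves only by the tool step_arm, never from a script. Its argument "plan" is a list of rows, each an object of numbers: "dx", "dy", "dz": the shift along the tool's x, y, z in mm; "wx", "wy", "wz": the turn, a rotation vector about the tool's x, y, z in degrees; "jaw": the finger opening in mm, from 0 to 95.1. A call has 1 to 8 rows; each row is the pose to reach, as a shift and turn from the pose measured when the call began, along the tool's axes at that moment; what a row does not reach only later rows make up. A row lasts 1/12 s, in which the tool goes at most 41.7 mm and 7.16 degrees, less where a joint would pass 70% of its speed; a pose out of reach is approached as far as the arm can. A call with a gripper value outside its range is refused whole. The fingers move at their own pace and stop on an object; "newtons" is the grip in N (left out, the last holds). Time passes only in rows, so rows that repeat a pose let the fingers close. It gives the time, the measured TCP pose, the force and the opening at its end, in the units of the state.
- manip.sense(): the state, without advancing time (a new reading comes with each control period).
- manip.camera(name): name is "scene" or "top" or "wrist"; returns a dict with "image" (420x560x3 uint8, red, green, blue), "z_map" (420x560 float32, mm along the optical axis (not along the pixel's ray), 0 where there is no reading), "K" (3x3 intrinsics, pixels), "rvec" (rotation vector, rad) and "tvec" (3), from world to camera coordinates, as OpenCV has them. Camera axes: x right, y down, z forward; pixel columns grow to the right and rows downward; lengths in mm; the calibration is good to about 2 mm. A picture is of the moment at which its call begins.
- manip.hand_in(): hands the job in, once; it reports no verdict.
The state is a dict: "time_s": time; "joints": joint angles; "joint_velocities": joint speeds; "tau": joint torques, N m; "position": TCP position; "tool_rot": TCP orientation; "ft_force": force on the tool from outside, world axes, zero at the start; "wrist_torque": the same for the moment, N m; "width": opening from 0.0 (shut) to 1.0 (fully open).
Only numpy, scipy, OpenCV 4.12 (cv2) and the standard library are available. Lean on these libraries where they do the work, as an engineer would, in place of code of your own. Each camera call takes 0.05 s, during which the arm holds its last target.

## Task

A shopper has left four lidded boxes in one pile on our craft-shop counter: an oblong, a square, a wide round and a slim round one. Take the pile apart and put each box back on display, upright and centred on top of the single box of its own shape and size, with the sides of the oblong and the square one in line with the box beneath. Do not knock anything over, and leave the four display boxes, the grey jar and the little basket where they stand.

Things in the scene. Friction and masses are not known exactly. Their poses are not given: they have to be found in the camera images.
- pile_oblong_c (a point): The oblong woven box, lid 106 x 68 mm (long side along its x axis, short side along y), 54 mm high, fourth from the top: at the bottom of the pile, on the counter. A rigid closed box with upright sides and a flat lid, its lid fixed on; under 200 g. This point is its centre, 27 mm above its underside; z up.
- pile_square_c (a point): The square slat-lidded box, 62 x 62 mm (sides along its x and y axes), 52 mm high, third from the top: on the oblong box. A rigid closed box with upright sides and a flat lid, its lid fixed on; under 200 g. This point is its centre, 26 mm above its underside; z up.
- pile_round_c (a point): The wide round coiled-rattan box, 56 mm in diameter, 54 mm high, second from the top: on the square box. A rigid closed box with upright sides and a flat lid, its lid fixed on; under 200 g. This point is its centre, 27 mm above its underside; z up.
- pile_slim_c (a point): The slim round bamboo-culm canister with a slip-on lid, 38 mm in diameter, 50 mm high, at the top of the pile, on the wide round box. A rigid closed box with upright sides and a flat lid, its lid fixed on; under 200 g. This point is its centre, 25 mm above its underside; z up.
- stock_oblong_c (a point): The oblong woven box, lid 106 x 68 mm (long side along its x axis, short side along y), 54 mm high, that stands alone on the counter: the same kind as the one in the pile and the place for it. Loose, under 200 g, flat lid. This point is its centre, 27 mm above the counter and 27 mm below its lid top; z up.
- stock_square_c (a point): The square slat-lidded box, 62 x 62 mm (sides along its x and y axes), 52 mm high, that stands alone on the counter: the same kind as the one in the pile and the place for it. Loose, under 200 g, flat lid. This point is its centre, 26 mm above the counter and 26 mm below its lid top; z up.
- stock_round_c (a point): The wide round coiled-rattan box, 56 mm in diameter, 54 mm high, that stands alone on the counter: the same kind as the one in the pile and the place for it. Loose, under 200 g, flat lid. This point is its centre, 27 mm above the counter and 27 mm below its lid top; z up.
- stock_slim_c (a point): The slim round bamboo-culm canister with a slip-on lid, 38 mm in diameter, 50 mm high, that stands alone on the counter: the same kind as the one in the pile and the place for it. Loose, under 200 g, flat lid. This point is its centre, 25 mm above the counter and 25 mm below its lid top; z up.
- jar_c (a point): Bystander: ash-grey ribbed stoneware jar, 68 mm in diameter, 74 mm high, loose on the counter. This point is its centre, 37 mm up.
- basket_c (a point): Bystander: small round woven basket, 72 mm in diameter at its 48 mm high rim, with a hoop handle across it that rises to 95 mm, loose on the counter. This point is on its axis, 25 mm up.
There are look-alikes about, which are no part of the job. Leave any blue or turquoise look-alike of the part that bears pile_square_c alone.

How it is judged:
By the outcome, as a careful person would: the job done as asked, in the order asked, and still so for the second after the job is handed in, with the robot touching nothing.
It also fails if it takes over 128 s, if anything falls off the work surface, if the arm or the gripper's body presses on something with over 40 N, if the wrist force passes 120 N, or if a joint passes its speed limit or range.

## Working session

There is one attempt and no reset: what is moved stays moved. The work goes in short steps, Python scripts to look and compute and a tool call to move; the robot and the scene stay as the last step left them, time stands still between calls to the robot, and variables do not carry over. Pictures are saved under pics/ and viewed, and the job is handed in when it is done.

Besides the shell and the picture viewer there is one more tool, called after "Call:" in YAML: its name, and indented under it one key for each argument. step_arm: Moves the arm, as the interface text tells. Its arguments: {"type":"object","properties":{"plan":{"type":"array"},"newtons":{"type":"number"}},"required":["plan"]}

```bash
mkdir -p pics; ls
python3 - <<'E'
from plant import manip
import cv2
print(manip.sense())
for n in ("scene","top","wrist"):
    c=manip.camera(n)
    cv2.imwrite(f"pics/{n}0.png",c["image"][:,:,::-1])
    import numpy as np
    np.savez(f"{n}0.npz",**c)
    print(n,c["K"].tolist(),c["rvec"],c["tvec"])
E
```

```text
pics
{'time_s': 0.0, 'joints': array([ 6.62013606e+01,  7.13380585e+00,  9.46324822e+01, -8.53965755e-04,
        7.83515924e+01, -4.73312076e+00]), 'joint_velocities': array([ 0.11604705,  0.02747431, -0.0374073 ,  0.05221652, -0.01540258,
        0.04641501]), 'tau': array([-2.35912201e-03, -4.17603171e+01, -3.59927094e+01,  7.72875804e-02,
        4.91494755e-02, -1.83104271e-04]), 'position': array([212.10268603, 613.75143868, 213.40005243]), 'tool_rot': array([-1.79882453e+02, -8.89368225e-03,  1.60934646e+02]), 'ft_force': array([-0.2475302 , -0.30615945, -0.39840368]), 'wrist_torque': array([-0.02686492, -0.01009887, -0.00517569]), 'width': 0.9997812586850557}
scene [[508.3152770458695, 0.0, 288.7686529961092], [0.0, 508.3152770458695, 214.72677658414156], [0.0, 0.0, 1.0]] [ 1.55188572  2.08868874 -0.78908324] [ 185.21915786 -351.75702298 1688.32514296]
top [[398.12251504483953, 0.0, 282.2418112235278], [0.0, 398.12251504483953, 211.11563140067227], [0.0, 0.0, 1.0]] [ 2.00288669 -2.2285386   0.22068864] [  44.49828309  609.18368982 1099.3017566 ]
wrist [[290.8916569996396, 0.0, 281.9217218088157], [0.0, 290.8916569996396, 211.43453247943756], [0.0, 0.0, 1.0]] [-2.39278556 -1.70434839 -0.20407538] [-649.39137108  -26.62006849  389.09277693]
```

View pics/scene0.png

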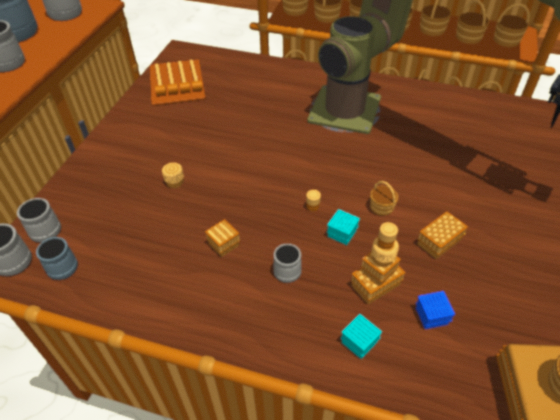

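View pics/top0.png

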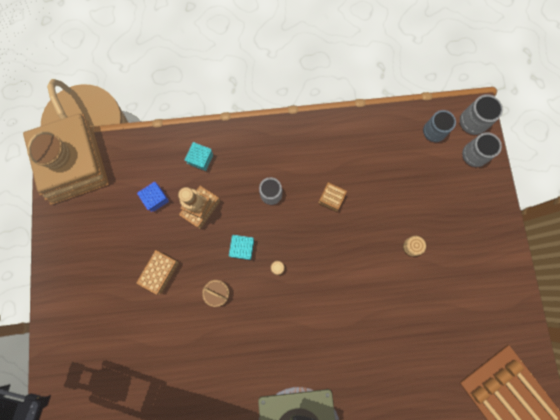

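View pics/wrist0.png

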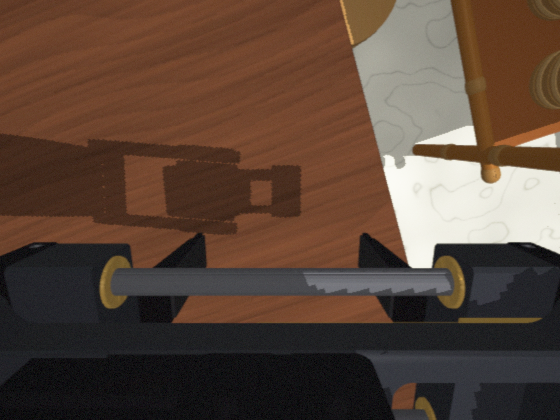

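The top view shows the pile at (195,203) and the display boxes: oblong (157,272), square (333,196), wide round (415,246) and slim (278,268). The jar is at (270,190) and the basket at (216,293). The turquoise boxes (199,156) and (242,247) and the blue one (152,196) are look-alikes to leave alone.

```bash
cat > h.py <<'E'
import numpy as np, cv2
def cloud(c):
    K=c["K"];R,_=cv2.Rodrigues(np.asarray(c["rvec"],float));t=np.asarray(c["tvec"],float).ravel()
    z=c["z_map"].astype(float)
    v,u=np.mgrid[0:z.shape[0],0:z.shape[1]]
    P=np.stack([(u-K[0,2])/K[0,0]*z,(v-K[1,2])/K[1,1]*z,z],-1)
    W=(P-t)@R
    W[z<=0]=np.nan
    return W
def ray(c,uv,h):
    K=c["K"];R,_=cv2.Rodrigues(np.asarray(c["rvec"],float));t=np.asarray(c["tvec"],float).ravel()
    uv=np.atleast_2d(np.asarray(uv,float))
    d=np.c_[(uv-[K[0,2],K[1,2]])/[K[0,0],K[1,1]],np.ones(len(uv))]@R
    o=-R.T@t
    return (o+d*((h-o[2])/d[:,2])[:,None])[:,:2]
E
python3 - <<'E'
import numpy as np,cv2
from h import *
for n in ("top","scene"):
    c=dict(np.load(n+"0.npz")); W=cloud(c)
    print(n)
    Z=W[...,2]
    hs=np.nan_to_num(Z,nan=-1)
    m=((hs>25)&(hs<260)&(W[...,0]>250)&(W[...,0]<1050)&(abs(W[...,1])<620)).astype(np.uint8)
    k,l,s,ce=cv2.connectedComponentsWithStats(m)
    for i in range(1,k):
        if s[i,4]<30: continue
        p=W[l==i]; top=np.percentile(p[:,2],95)
        q=p[p[:,2]>np.median(p[p[:,2]>top-15][:,2])-5]
        r=cv2.minAreaRect(q[:,:2].astype(np.float32))
        print(ce[i].round(),s[i,4],"top",top.round(1),"rect",np.round(r[0],1),np.round(r[1],1),round(r[2],1),"mean",q[:,:2].mean(0).round(1),"medz",np.median(q[:,2]).round(1))
    f=(np.nan_to_num(Z)[380:385,300:310] if 0 else Z[(np.abs(hs)<10)]); print("floor",np.median(f))
c=dict(np.load("top0.npz"))
cv2.imwrite("pics/crop_top.png",cv2.resize(c["image"][130:320,120:440,::-1],None,fx=2.5,fy=2.5,interpolation=cv2.INTER_CUBIC))
c=dict(np.load("scene0.npz"))
cv2.imwrite("pics/crop_scene.png",cv2.resize(c["image"][150:370,280:480,::-1],None,fx=2.7,fy=2.7,interpolation=cv2.INTER_CUBIC))
E
```

```text
top
[468. 116.] 127 top 97.2 rect [ 847.  -618.1] [26.2  3.4] 0.3 mean [ 846.3 -618.4] medz 95.3
[440. 125.] 650 top 84.8 rect [ 828.3 -530.7] [67.5 70.9] 38.2 mean [ 827.5 -529.8] medz 81.6
[ 73. 155.] 3434 top 157.8 rect [834.5 595.3] [48.7 88.6] 89.8 mean [838.3 598.9] medz 156.7
[474. 151.] 307 top 90.5 rect [ 734.5 -611.2] [56.6 17.6] 0.1 mean [ 734.9 -612.8] medz 88.4
[199. 156.] 467 top 54.8 rect [813.7 215.8] [63.4 62.1] 61.2 mean [813.1 214.9] medz 51.3
[270. 190.] 454 top 77.7 rect [678.9   6.6] [61.5 63. ] 84.4 mean [678.9   7.2] medz 74.3
[152. 196.] 482 top 54.6 rect [701.1 361.6] [62.4 61.9] 29.1 mean [700.8 361.1] medz 50.9
[333. 197.] 456 top 54.9 rect [ 642.8 -175.1] [61.4 63.8] 58.7 mean [ 642.3 -174.6] medz 51.3
[197. 205.] 1095 top 210.4 rect [650.  223.4] [35.6 36.3] 32.3 mean [649.4 223.1] medz 209.7
[241. 247.] 470 top 54.5 rect [520.7 109.2] [62.4 61.9] 75.8 mean [520.5 108.6] medz 51.2
[415. 246.] 331 top 55.5 rect [ 470.9 -394.4] [54.  52.8] 41.5 mean [ 470.5 -393.7] medz 52.1
[157. 273.] 980 top 56.7 rect [474.2 356.6] [ 70.3 106. ] 56.1 mean [473.6 356.1] 
[... 801 characters left out ...]
[69.5 62.6] 57.6 mean [ 649.4 -173.9] medz 50.7
[380. 264.] 2244 top 209.3 rect [654.3 224.3] [35.9 36.2] 83.2 mean [656.3 224. ] medz 209.4
[ 55. 255.] 1085 top 83.5 rect [ 833.  -529.3] [75.8 68.5] 61.2 mean [ 833.9 -528.2] medz 80.9
[ 17. 252.] 266 top 98.2 rect [ 856.4 -616.7] [28.   6.5] 0.4 mean [ 855.6 -617.8] medz 96.0
[287. 260.] 802 top 76.8 rect [683.1   8.6] [62.9 62.5] 22.1 mean [684.8   8.6] medz 74.0
[435. 307.] 887 top 54.2 rect [705.1 362.3] [64.2 63.5] 29.0 mean [707.  362.5] medz 51.2
[361. 334.] 938 top 54.2 rect [817.9 215.8] [62.8 65.4] 62.8 mean [819.7 216.3] medz 51.1
[533. 380.] 4007 top 122.9 rect [844.8 575.9] [51.8 10.1] 7.3 mean [846.5 575.6] medz 151.5
floor nan
```

View pics/crop_top.png

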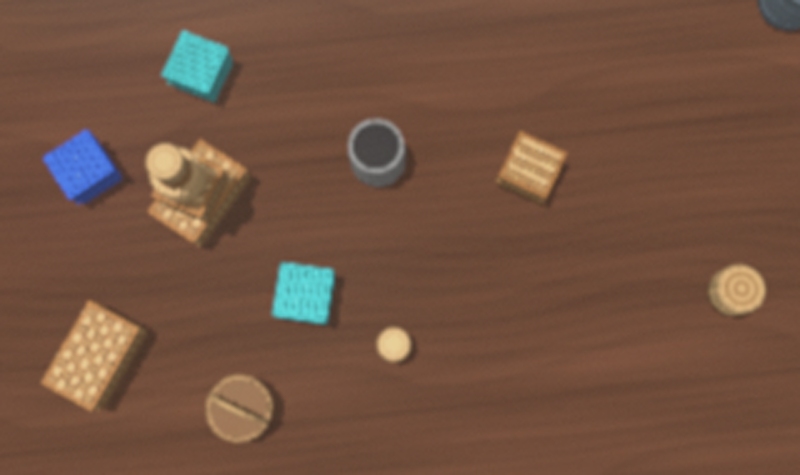

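View pics/crop_scene.png

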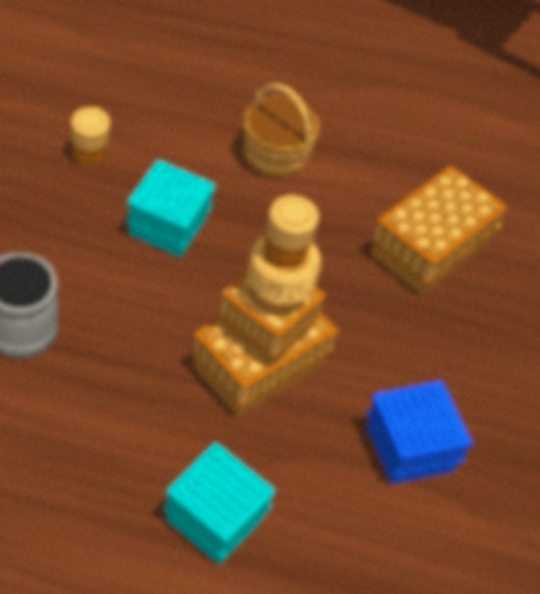

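Run:
```python
import numpy as np,cv2
from h import *
from scipy.spatial.transform import Rotation as Ro
for n in ("top","scene"):
    c=dict(np.load(n+"0.npz")); W=cloud(c)
    m0=(abs(W[...,0]-655)<100)&(abs(W[...,1]-224)<90)
    for lo,hi in ((203,216),(153,163),(99,109),(46,57)):
        q=W[m0&(W[...,2]>lo)&(W[...,2]<hi)]
        q=q[abs(q[:,2]-np.median(q[:,2]))<4]
        r=cv2.minAreaRect(q[:,:2].astype(np.float32)); print(n,len(q),np.median(q[:,2]).round(1),"rect",np.round(r[0],1),np.round(r[1],1),round(r[2],1))
c=dict(np.load("wrist0.npz"));R,_=cv2.Rodrigues(c["rvec"]);C=-R.T@c["tvec"]
T=Ro.from_euler('xyz',[-179.882,-.009,160.93],degrees=True).as_matrix()
print("cam in tool",T.T@(C-[212.1,613.75,213.4]),"axes",(T.T@R.T).round(3))
```

```text
top 164 209.7 rect [650.  223.4] [35.6 36.3] 32.3
top 128 157.2 rect [648.2 221.8] [44.  53.5] 42.7
top 152 104.0 rect [651.9 221.7] [61.5 62.9] 59.3
top 320 52.6 rect [654.1 222.9] [ 69.4 105.7] 50.6
scene 197 209.5 rect [654.3 224.3] [35.9 36.2] 83.2
scene 211 157.6 rect [661.  225.5] [44.1 53.3] 4.8
scene 261 104.6 rect [656.2 222.8] [62.4 63.4] 59.8
scene 466 52.8 rect [658.2 223.3] [ 70.3 107.1] 50.6
cam in tool [  66.63118117    0.32178533 -169.75903592] axes [[-0.    -0.971 -0.238]
 [ 1.    -0.     0.   ]
 [-0.    -0.238  0.971]]
```

```bash
cat > go.py <<'E'
import sys,numpy as np
from plant import manip
from scipy.spatial.transform import Rotation as Ro
def delta(x,y,z,yaw):
    s=manip.sense(); T=Ro.from_euler('xyz',s["tool_rot"],degrees=True)
    d=T.inv().apply(np.array([x,y,z])-s["position"])
    w=(T.inv()*Ro.from_euler('xyz',[180,0,yaw],degrees=True)).as_rotvec(degrees=True)
    return d,w,s
if __name__=="__main__":
    d,w,s=delta(*map(float,sys.argv[1:5]))
    print("t",round(s["time_s"],2),"pos",s["position"].round(1),s["tool_rot"].round(1),"F",s["ft_force"].round(1),"w",round(s["width"]*95.1,1))
    print("d",d.round(1),"w",w.round(2),"rows",np.ceil(max(np.linalg.norm(d)/41.7,np.linalg.norm(w)/7.16)))
E
python3 go.py 652 223.5 310 149.5
```

```text
t 0.15 pos [212.2 613.9 213.7] [-179.9   -0.   160.9] F [ 0.8 -0.2 -0.9] w 95.2
d [-543.2 -225.4  -96. ] w [-0.09  0.   11.43] rows 15.0
```

Call:
step_arm:
  plan:
    - {"dx": -543, "dy": -225, "dz": -96, "wz": 11.4}
    - {"dx": -543, "dy": -225, "dz": -96, "wz": 11.4}
    - {"dx": -543, "dy": -225, "dz": -96, "wz": 11.4}
    - {"dx": -543, "dy": -225, "dz": -96, "wz": 11.4}
    - {"dx": -543, "dy": -225, "dz": -96, "wz": 11.4}
    - {"dx": -543, "dy": -225, "dz": -96, "wz": 11.4}
    - {"dx": -543, "dy": -225, "dz": -96, "wz": 11.4}
    - {"dx": -543, "dy": -225, "dz": -96, "wz": 11.4}

```text
schema error: expected keys dx, dy, dz, wx, wy, wz, jaw
```

```bash
python3 go.py 652 223.5 310 149.5
```

```text
t 0.15 pos [212.2 613.9 213.7] [-179.9   -0.   160.9] F [ 0.8 -0.2 -0.9] w 95.2
d [-543.2 -225.4  -96. ] w [-0.09  0.   11.43] rows 15.0
```

Call:
step_arm:
  plan:
    - {"dx": -543, "dy": -225, "dz": -96, "wx": 0, "wy": 0, "wz": 11.4, "jaw": 95}
    - {"dx": -543, "dy": -225, "dz": -96, "wx": 0, "wy": 0, "wz": 11.4, "jaw": 95}
    - {"dx": -543, "dy": -225, "dz": -96, "wx": 0, "wy": 0, "wz": 11.4, "jaw": 95}
    - {"dx": -543, "dy": -225, "dz": -96, "wx": 0, "wy": 0, "wz": 11.4, "jaw": 95}
    - {"dx": -543, "dy": -225, "dz": -96, "wx": 0, "wy": 0, "wz": 11.4, "jaw": 95}
    - {"dx": -543, "dy": -225, "dz": -96, "wx": 0, "wy": 0, "wz": 11.4, "jaw": 95}
    - {"dx": -543, "dy": -225, "dz": -96, "wx": 0, "wy": 0, "wz": 11.4, "jaw": 95}
    - {"dx": -543, "dy": -225, "dz": -96, "wx": 0, "wy": 0, "wz": 11.4, "jaw": 95}

```text
time_s: 0.82
position: [459.4, 394.2, 268.1]
tool_rot: [-179.9, 0.0, 149.5]
ft_force: [0.9, 1.3, 0.3]
width: 0.998
```

```bash
python3 go.py 652 223.5 310 149.5
```

```text
t 0.82 pos [459.4 394.2 268.1] [-179.9    0.   149.5] F [0.9 1.3 0.3] w 94.9
d [-252.5  -49.6  -41.8] w [-0.1   0.    0.04] rows 7.0
```

Call:
step_arm:
  plan:
    - {"dx": -252.5, "dy": -49.6, "dz": -42, "wx": 0, "wy": 0, "wz": 0, "jaw": 95}
    - {"dx": -252.5, "dy": -49.6, "dz": -42, "wx": 0, "wy": 0, "wz": 0, "jaw": 95}
    - {"dx": -252.5, "dy": -49.6, "dz": -42, "wx": 0, "wy": 0, "wz": 0, "jaw": 95}
    - {"dx": -252.5, "dy": -49.6, "dz": -42, "wx": 0, "wy": 0, "wz": 0, "jaw": 95}
    - {"dx": -252.5, "dy": -49.6, "dz": -42, "wx": 0, "wy": 0, "wz": 0, "jaw": 95}
    - {"dx": -252.5, "dy": -49.6, "dz": -42, "wx": 0, "wy": 0, "wz": 0, "jaw": 95}
    - {"dx": -252.5, "dy": -49.6, "dz": -42, "wx": 0, "wy": 0, "wz": 0, "jaw": 95}
    - {"dx": -252.5, "dy": -49.6, "dz": -42, "wx": 0, "wy": 0, "wz": 0, "jaw": 95}

```text
time_s: 1.48
position: [654.1, 220.7, 309.9]
tool_rot: [-179.9, 0.0, 149.3]
ft_force: [0.2, 0.9, -0.4]
width: 0.998
```

```bash
python3 go.py 652 223.5 310 149.5
cat > lid.py <<'E'
import sys,numpy as np,cv2
from h import *
from plant import manip
def shot(name,cam="wrist",save=None):
    c=manip.camera(cam); np.savez(f"{name}.npz",**c)
    cv2.imwrite(f"pics/{name}.png",c["image"][:,:,::-1]); return c
def lids(c,x,y,h,rad=90,tol=6):
    W=cloud(c)
    m=(np.hypot(W[...,0]-x,W[...,1]-y)<rad)&(abs(W[...,2]-h)<tol)
    m=m.astype(np.uint8)
    k,l,s,ce=cv2.connectedComponentsWithStats(m)
    for i in range(1,k):
        if s[i,4]<60: continue
        q=W[l==i]; r=cv2.minAreaRect(q[:,:2].astype(np.float32)); e=cv2.minEnclosingCircle(q[:,:2].astype(np.float32))
        print("h",h,"px",ce[i].round(),s[i,4],"z",np.median(q[:,2]).round(1),"rect",np.round(r[0],1),np.round(r[1],1),round(r[2],1),"circ",np.round(e[0],1),round(2*e[1],1))
E
python3 - <<'E'
from lid import *
c=shot("w1")
for h in (210,158,104,53): lids(c,653,224,h)
E
```

```text
t 1.48 pos [654.1 220.7 309.9] [-179.9    0.   149.3] F [ 0.2  0.9 -0.4] w 94.9
d [ 3.2  1.3 -0.1] w [-0.12  0.02 -0.21] rows 1.0
h 210 px [284. 207.] 1183 z 209.6 rect [651.8 225. ] [37.  37.2] 49.3 circ [652.  224.9] 38.0
h 158 px [287. 187.] 685 z 157.6 rect [648.  229.6] [55.  43.5] 51.5 circ [652.7 225.9] 55.5
h 104 px [281. 174.] 441 z 104.3 rect [641.8 229.8] [62.3 35.5] 61.3 circ [642.2 229.6] 71.2
h 53 px [288. 158.] 769 z 52.7 rect [631.2 244.2] [68.  43.3] 50.0 circ [631.8 243.7] 79.4
h 53 px [261. 211.] 62 z 51.8 rect [666.  174.7] [13.2 35.8] 78.2 circ [667.3 181.2] 35.8
```

View pics/w1.png

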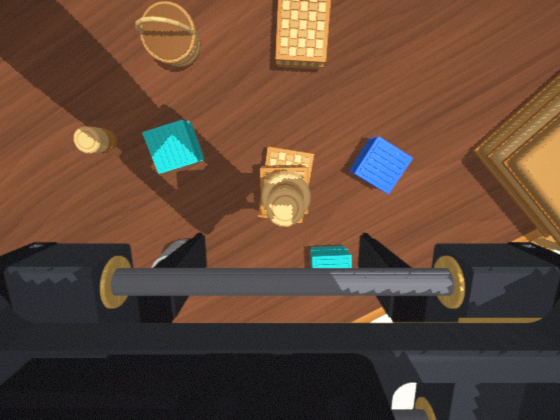

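The wrist view shows the slim canister at (284,207), with the wide round, square and oblong boxes below it. All three cameras agree on its position within about 2 mm. I'm going down for the slim box.

```bash
python3 go.py 652 224.7 168 149.3
```

```text
t 1.53 pos [652.5 222.4 309.5] [-1.799e+02 -1.000e-01  1.494e+02] F [ 0.  -0.6 -0.2] w 95.1
d [  1.5   2.  141.5] w [-0.13 -0.06  0.1 ] rows 4.0
```

Call:
step_arm:
  plan:
    - {"dx": 1.5, "dy": 2, "dz": 20, "wx": -0.1, "wy": 0, "wz": 0, "jaw": 70}
    - {"dx": 1.5, "dy": 2, "dz": 55, "wx": -0.1, "wy": 0, "wz": 0, "jaw": 70}
    - {"dx": 1.5, "dy": 2, "dz": 90, "wx": -0.1, "wy": 0, "wz": 0, "jaw": 70}
    - {"dx": 1.5, "dy": 2, "dz": 120, "wx": -0.1, "wy": 0, "wz": 0, "jaw": 70}
    - {"dx": 1.5, "dy": 2, "dz": 141.5, "wx": -0.1, "wy": 0, "wz": 0, "jaw": 70}
    - {"dx": 1.5, "dy": 2, "dz": 141.5, "wx": -0.1, "wy": 0, "wz": 0, "jaw": 60}
    - {"dx": 1.5, "dy": 2, "dz": 141.5, "wx": -0.1, "wy": 0, "wz": 0, "jaw": 50}
    - {"dx": 1.5, "dy": 2, "dz": 141.5, "wx": -0.1, "wy": 0, "wz": 0, "jaw": 45}

```text
time_s: 2.2
position: [652.1, 226.0, 170.0]
tool_rot: [179.9, 0.0, 149.5]
ft_force: [0.1, 0.2, 0.2]
width: 0.58
```

```bash
python3 go.py 652 224.7 168 149.3
```

```text
t 2.2 pos [652.1 226.  170. ] [179.9   0.  149.5] F [0.1 0.2 0.2] w 55.2
d [-0.5 -1.2  2. ] w [0.08 0.02 0.18] rows 1.0
```

Call:
step_arm:
  plan:
    - {"dx": 0, "dy": 0, "dz": 0, "wx": 0, "wy": 0, "wz": 0, "jaw": 42}
    - {"dx": 0, "dy": 0, "dz": 0, "wx": 0, "wy": 0, "wz": 0, "jaw": 36}
    - {"dx": 0, "dy": 0, "dz": 0, "wx": 0, "wy": 0, "wz": 0, "jaw": 34}
    - {"dx": 0, "dy": 0, "dz": 0, "wx": 0, "wy": 0, "wz": 0, "jaw": 30}
    - {"dx": 0, "dy": 0, "dz": 0, "wx": 0, "wy": 0, "wz": 0, "jaw": 30}
    - {"dx": 0, "dy": 0, "dz": 0, "wx": 0, "wy": 0, "wz": 0, "jaw": 30}
    - {"dx": 0, "dy": 0, "dz": 0, "wx": 0, "wy": 0, "wz": 0, "jaw": 30}
  newtons: 12

```text
time_s: 2.78
position: [653.1, 225.9, 172.7]
tool_rot: [179.8, 0.2, 149.5]
ft_force: [-1.6, -1.9, 6.4]
width: 0.403
```

```bash
for i in 1 2 3; do python3 go.py 652 224.7 290 149.3; done
```

```text
t 2.78 pos [653.1 225.9 172.7] [179.8   0.2 149.5] F [-1.6 -1.9  6.4] w 38.3
d [   0.    -1.2 -117.3] w [0.19 0.16 0.17] rows 3.0
t 2.78 pos [653.1 225.9 172.7] [179.8   0.2 149.5] F [-1.6 -1.9  6.4] w 38.3
d [   0.    -1.2 -117.3] w [0.19 0.16 0.17] rows 3.0
t 2.78 pos [653.1 225.9 172.7] [179.8   0.2 149.5] F [-1.6 -1.9  6.4] w 38.3
d [   0.    -1.2 -117.3] w [0.19 0.16 0.17] rows 3.0
```

Call:
step_arm:
  plan:
    - {"dx": 0, "dy": 0, "dz": -10, "wx": 0, "wy": 0, "wz": 0, "jaw": 30}
    - {"dx": 0, "dy": 0, "dz": -35, "wx": 0, "wy": 0, "wz": 0, "jaw": 30}
    - {"dx": 0, "dy": 0, "dz": -70, "wx": 0, "wy": 0, "wz": 0, "jaw": 30}
    - {"dx": 0, "dy": 0, "dz": -75, "wx": 0, "wy": 0, "wz": 0, "jaw": 30}
  newtons: 12

```text
time_s: 3.12
position: [655.5, 226.5, 255.8]
tool_rot: [179.4, 0.6, 149.5]
ft_force: [0.7, -0.0, 0.8]
width: 0.399
```

```bash
python3 go.py 452.7 11.3 190 149.5;python3 - <<'E'
from lid import *
c=shot("w2"); 
for h in (158,104,53): lids(c,653,224,h)
E
```

```text
t 3.12 pos [655.5 226.5 255.8] [179.4   0.6 149.5] F [ 0.7 -0.   0.8] w 37.9
d [  65.9 -289.1   61.9] w [ 0.64  0.58 -0.04] rows 8.0
h 158 px [278. 204.] 2070 z 158.1 rect [649.  227.8] [54.8 46.5] 63.0 circ [652.6 225.9] 55.7
h 104 px [274. 179.] 612 z 104.3 rect [640.8 230.5] [61.7 33.5] 60.7 circ [641.4 230.4] 69.1
h 53 px [282. 161.] 1028 z 52.6 rect [632.  243.6] [68.1 45.2] 50.3 circ [632.7 243.2] 80.7
```

View pics/w2.png

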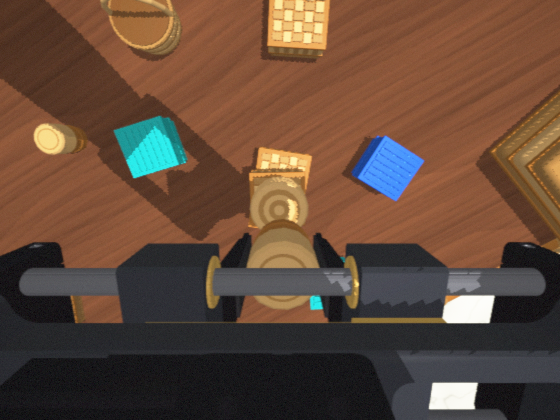

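```bash
python3 go.py 513 -24 190 149.5
```

```text
t 3.17 pos [655.4 226.5 255. ] [179.4   0.6 149.5] F [0.  0.2 0.8] w 37.7
d [  -4.  -288.8   61.9] w [ 0.63  0.58 -0.04] rows 8.0
```

Call:
step_arm:
  plan:
    - {"dx": -1, "dy": -30, "dz": 0, "wx": 0.3, "wy": 0.3, "wz": 0, "jaw": 30}
    - {"dx": -2, "dy": -70, "dz": 10, "wx": 0.6, "wy": 0.6, "wz": 0, "jaw": 30}
    - {"dx": -3, "dy": -110, "dz": 20, "wx": 0.6, "wy": 0.6, "wz": 0, "jaw": 30}
    - {"dx": -4, "dy": -150, "dz": 30, "wx": 0.6, "wy": 0.6, "wz": 0, "jaw": 30}
    - {"dx": -4, "dy": -190, "dz": 40, "wx": 0.6, "wy": 0.6, "wz": 0, "jaw": 30}
    - {"dx": -4, "dy": -230, "dz": 50, "wx": 0.6, "wy": 0.6, "wz": 0, "jaw": 30}
    - {"dx": -4, "dy": -265, "dz": 60, "wx": 0.6, "wy": 0.6, "wz": 0, "jaw": 30}
    - {"dx": -4, "dy": -289, "dz": 62, "wx": 0.6, "wy": 0.6, "wz": 0, "jaw": 30}

```text
time_s: 3.83
position: [509.7, -26.0, 186.7]
tool_rot: [-179.9, -0.3, 149.4]
ft_force: [0.3, -0.0, 0.4]
width: 0.399
```

Call:
step_arm:
  plan:
    - {"dx": 0, "dy": 0, "dz": 0, "wx": 0, "wy": 0, "wz": 0, "jaw": 30}
    - {"dx": 0, "dy": 0, "dz": 0, "wx": 0, "wy": 0, "wz": 0, "jaw": 30}

```text
time_s: 4.0
position: [508.4, -26.7, 185.3]
tool_rot: [-179.9, -0.4, 149.2]
ft_force: [0.5, 0.1, -0.5]
width: 0.399
```

```bash
python3 - <<'E'
from lid import *
c=shot("w3"); lids(c,455,11,50)
c=shot("t3","top"); lids(c,455,11,50)
c=shot("s3","scene"); lids(c,455,11,50)
E
python3 go.py 513 -24 190 149.5
```

```text
h 50 px [286. 139.] 1073 z 49.6 rect [451.8  12. ] [37.1 36. ] 59.4 circ [452.   11.8] 37.7
h 50 px [372. 139.] 178 z 49.9 rect [498.6  86.8] [ 7.5 28.1] 70.8 circ [498.6  86.7] 28.2
h 50 px [313. 195.] 120 z 49.6 rect [455.5  11.1] [38.2 35.3] 10.1 circ [454.3  11.8] 41.0
t 4.15 pos [510.2 -25.2 186.8] [-179.9   -0.2  149.4] F [-0.1  0.2 -0.3] w 37.8
d [-1.7  2.5 -3.2] w [-0.06 -0.24 -0.08] rows 1.0
```

View pics/w3.png

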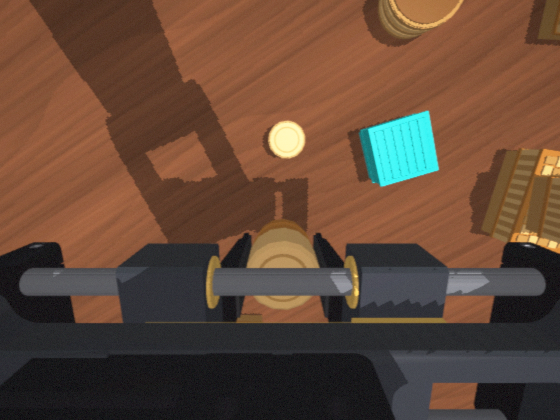

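```bash
cat > held.py <<'E'
from lid import *
from scipy.spatial.transform import Rotation as Ro
T0=np.array([[0,-.971,-.238],[1,0,0],[0,-.238,.971]])  # cam axes in tool (cols)
C0=np.array([66.63,0.32,-169.76])
def toolcloud(c):
    K=c["K"];z=c["z_map"].astype(float);v,u=np.mgrid[0:z.shape[0],0:z.shape[1]]
    P=np.stack([(u-K[0,2])/K[0,0]*z,(v-K[1,2])/K[1,1]*z,z],-1)
    U=P@T0.T+C0; U[z<=0]=np.nan
    return U
def band(c,x0,x1,y,zlo,zhi):
    U=toolcloud(c)
    m=(U[...,0]>x0)&(U[...,0]<x1)&(abs(U[...,1])<y)&(U[...,2]>zlo)&(U[...,2]<zhi)
    return U[m],m
E
python3 - <<'E'
from held import *
c=dict(np.load("w3.npz"))
U=toolcloud(c)
for r in range(215,312,6): print(r,[np.round(U[r,k],1).tolist() for k in (285,)])
R,_=cv2.Rodrigues(c["rvec"]);C=-R.T@c["tvec"];print("cam",C)
for n in ("w1","w2","w3"):
    c=dict(np.load(n+".npz"));R,_=cv2.Rodrigues(c["rvec"]);T=R.T@T0.T
    print(n,"TCP implied",(-R.T@c["tvec"]-T@C0).round(1),Ro.from_matrix(T).as_euler('xyz',degrees=True).round(2))
E
```

```text
215 [[-25.2, 4.2, 186.0]]
221 [[16.8, 2.3, 8.1]]
227 [[16.8, 2.1, -5.1]]
233 [[19.1, 1.9, -23.7]]
239 [[18.9, 1.9, -32.5]]
245 [[17.4, 1.8, -37.0]]
251 [[14.4, 1.8, -37.3]]
257 [[11.8, 1.8, -38.6]]
263 [[8.6, 1.8, -38.3]]
269 [[30.0, 1.2, -91.0]]
275 [[28.9, 1.2, -92.7]]
281 [[27.8, 1.2, -94.2]]
287 [[26.4, 1.2, -95.1]]
293 [[24.9, 1.2, -95.7]]
299 [[-11.8, 1.9, -36.7]]
305 [[-15.6, 1.9, -36.2]]
311 [[-161.0, 4.5, 185.3]]
cam [452.3334423    7.43632556 355.35841399]
w1 TCP implied [654.  220.8 309.8] [-1.7988e+02  4.0000e-02  1.4927e+02]
w2 TCP implied [655.4 226.5 255.8] [179.36   0.61 149.43]
w3 TCP implied [508.3 -26.7 185.2] [-179.89   -0.35  149.2 ]
```

```bash
python3 go.py 452 11.9 75 149.3
```

```text
t 4.15 pos [510.2 -25.2 186.8] [-179.9   -0.2  149.4] F [-0.1  0.2 -0.3] w 37.8
d [ 68.6   2.4 112.1] w [-0.06 -0.24  0.12] rows 4.0
```

Call:
step_arm:
  plan:
    - {"dx": 20, "dy": 1, "dz": 0, "wx": 0, "wy": -0.2, "wz": 0, "jaw": 30}
    - {"dx": 50, "dy": 2, "dz": 20, "wx": 0, "wy": -0.2, "wz": 0, "jaw": 30}
    - {"dx": 68.6, "dy": 2.4, "dz": 50, "wx": 0, "wy": -0.2, "wz": 0, "jaw": 30}
    - {"dx": 68.6, "dy": 2.4, "dz": 85, "wx": 0, "wy": -0.2, "wz": 0, "jaw": 30}
    - {"dx": 68.6, "dy": 2.4, "dz": 105, "wx": 0, "wy": -0.2, "wz": 0, "jaw": 30}
    - {"dx": 68.6, "dy": 2.4, "dz": 112, "wx": 0, "wy": -0.2, "wz": 0, "jaw": 30}
    - {"dx": 68.6, "dy": 2.4, "dz": 112, "wx": 0, "wy": -0.2, "wz": 0, "jaw": 30}
    - {"dx": 68.6, "dy": 2.4, "dz": 112, "wx": 0, "wy": -0.2, "wz": 0, "jaw": 30}

```text
time_s: 4.82
position: [453.2, 12.3, 76.2]
tool_rot: [-180.0, 0.0, 149.5]
ft_force: [0.0, 0.4, -0.5]
width: 0.398
```

```bash
python3 go.py 452 11.9 63 149.3
python3 - <<'E'
from lid import *
c=shot("s4","scene"); cv2.imwrite("pics/s4c.png",cv2.resize(c["image"][120:240,240:400,::-1],None,fx=5,fy=5,interpolation=cv2.INTER_CUBIC))
E
python3 go.py 452 11.9 63 149.3
```

```text
t 4.82 pos [453.2  12.3  76.2] [-180.     0.   149.5] F [ 0.   0.4 -0.5] w 37.9
d [ 0.8 -0.9 13.2] w [-0.02  0.02  0.17] rows 1.0
t 4.87 pos [453.8  12.1  77. ] [1.800e+02 1.000e-01 1.495e+02] F [ 0.3 -0.4 -0.4] w 37.8
d [ 1.5 -1.1 14. ] w [0.02 0.11 0.15] rows 1.0
```

View pics/s4c.png

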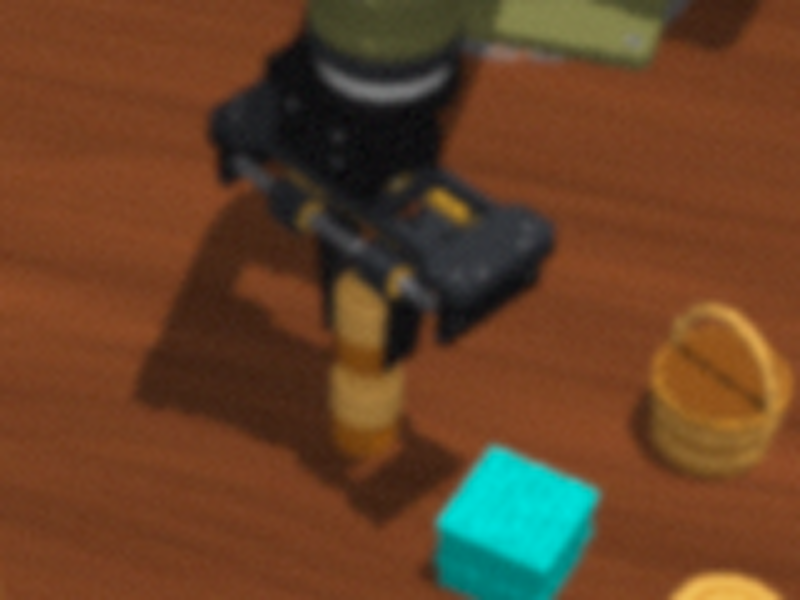

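Call:
step_arm:
  plan:
    - {"dx": 1.2, "dy": -0.5, "dz": 5, "wx": 0, "wy": 0.1, "wz": 0, "jaw": 30}
    - {"dx": 1.2, "dy": -0.5, "dz": 9, "wx": 0, "wy": 0.1, "wz": 0, "jaw": 30}
    - {"dx": 1.2, "dy": -0.5, "dz": 11, "wx": 0, "wy": 0.1, "wz": 0, "jaw": 30}
    - {"dx": 1.2, "dy": -0.5, "dz": 12.5, "wx": 0, "wy": 0.1, "wz": 0, "jaw": 30}
    - {"dx": 1.2, "dy": -0.5, "dz": 12.5, "wx": 0, "wy": 0.1, "wz": 0, "jaw": 30}
    - {"dx": 1.2, "dy": -0.5, "dz": 12.5, "wx": 0, "wy": 0.1, "wz": 0, "jaw": 30}

```text
time_s: 5.37
position: [452.5, 12.2, 64.4]
tool_rot: [180.0, 0.0, 149.4]
ft_force: [0.9, -0.1, -0.8]
width: 0.395
```

```bash
python3 go.py 452 11.9 63 149.3
```

```text
t 5.37 pos [452.5  12.2  64.4] [180.    0.  149.4] F [ 0.9 -0.1 -0.8] w 37.6
d [ 0.3 -0.5  1.4] w [0.02 0.   0.15] rows 1.0
```

No contact yet, so I'm creeping lower.

Call:
step_arm:
  plan:
    - {"dx": 0.3, "dy": -0.3, "dz": 1, "wx": 0, "wy": 0, "wz": 0, "jaw": 30}
    - {"dx": 0.3, "dy": -0.3, "dz": 2, "wx": 0, "wy": 0, "wz": 0, "jaw": 30}
    - {"dx": 0.3, "dy": -0.3, "dz": 2, "wx": 0, "wy": 0, "wz": 0, "jaw": 30}
    - {"dx": 0.3, "dy": -0.3, "dz": 2, "wx": 0, "wy": 0, "wz": 0, "jaw": 30}

```text
time_s: 5.7
position: [452.1, 12.1, 62.5]
tool_rot: [180.0, 0.0, 149.4]
ft_force: [0.2, -0.3, 0.1]
width: 0.395
```

```bash
python3 go.py 452 11.9 63 149.3
```

```text
t 5.7 pos [452.1  12.1  62.5] [180.    0.  149.4] F [ 0.2 -0.3  0.1] w 37.5
d [ 0.  -0.2 -0.5] w [0.02 0.01 0.14] rows 1.0
```

Call:
step_arm:
  plan:
    - {"dx": 0, "dy": -0.1, "dz": 0.7, "wx": 0, "wy": 0, "wz": 0, "jaw": 30}
    - {"dx": 0, "dy": -0.1, "dz": 1.4, "wx": 0, "wy": 0, "wz": 0, "jaw": 30}
    - {"dx": 0, "dy": -0.1, "dz": 2, "wx": 0, "wy": 0, "wz": 0, "jaw": 30}
    - {"dx": 0, "dy": -0.1, "dz": 2, "wx": 0, "wy": 0, "wz": 0, "jaw": 30}

```text
time_s: 6.03
position: [452.8, 11.8, 62.3]
tool_rot: [180.0, 0.0, 149.4]
ft_force: [-3.9, -0.3, 9.8]
width: 0.399
```

```bash
python3 go.py 452 11.9 63 149.3
```

```text
t 6.03 pos [452.8  11.8  62.3] [180.    0.  149.4] F [-3.9 -0.3  9.8] w 38.0
d [ 0.7 -0.3 -0.7] w [0.01 0.05 0.15] rows 1.0
```

Call:
step_arm:
  plan:
    - {"dx": 0, "dy": 0, "dz": -0.3, "wx": 0, "wy": 0, "wz": 0, "jaw": 40}
    - {"dx": 0, "dy": 0, "dz": -0.3, "wx": 0, "wy": 0, "wz": 0, "jaw": 44}
    - {"dx": 0, "dy": 0, "dz": -0.3, "wx": 0, "wy": 0, "wz": 0, "jaw": 55}
    - {"dx": 0, "dy": 0, "dz": -0.3, "wx": 0, "wy": 0, "wz": 0, "jaw": 65}
    - {"dx": 0, "dy": 0, "dz": -10, "wx": 0, "wy": 0, "wz": 0, "jaw": 65}
    - {"dx": 0, "dy": 0, "dz": -40, "wx": 0, "wy": 0, "wz": 0, "jaw": 65}
    - {"dx": 0, "dy": 0, "dz": -80, "wx": 0, "wy": 0, "wz": 0, "jaw": 80}
    - {"dx": 0, "dy": 0, "dz": -110, "wx": 0, "wy": 0, "wz": 0, "jaw": 95}

```text
time_s: 6.7
position: [452.8, 11.8, 174.9]
tool_rot: [180.0, 0.1, 149.5]
ft_force: [0.4, 0.7, 0.7]
width: 0.773
```

```bash
python3 - <<'E'
from lid import *
c=shot("w5"); lids(c,455,11,100); lids(c,455,11,50)
c=shot("s5","scene"); lids(c,455,11,100);lids(c,455,11,50)
E
python3 go.py 653 226 260 149.5
```

```text
h 100 px [281. 216.] 1411 z 99.6 rect [451.5  11.9] [37.4 37.1] 85.5 circ [451.7  12.1] 38.1
h 50 px [281. 191.] 93 z 48.2 rect [441.4  17.8] [35.4 13.8] 59.9 circ [447.   14.5] 35.4
h 50 px [365. 204.] 162 z 49.8 rect [498.1  86.3] [ 7.7 28.9] 67.7 circ [498.9  88. ] 29.1
h 100 px [313. 182.] 129 z 98.9 rect [454.4  11.4] [38.7 34. ] 15.5 circ [455.5  11.3] 41.5
t 6.8 pos [456.5  11.5 179.6] [179.7   0.7 149.5] F [ 0.5 -0.5  0.2] w 81.1
d [-61.2 285.  -78.1] w [ 0.31  0.68 -0.04] rows 8.0
```

View pics/w5.png

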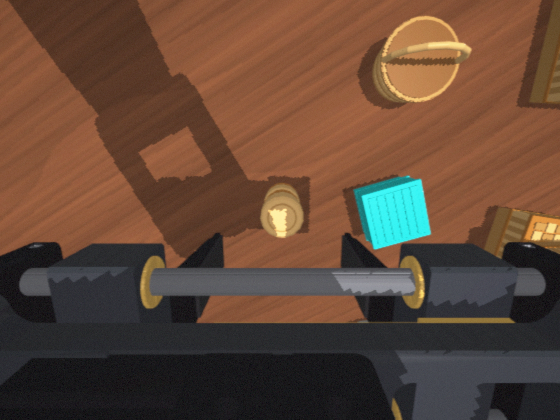

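The slim box is on, 0.4 mm off centre. The wrist view shows it upright at (281,216). Next is the wide round box.

Call:
step_arm:
  plan:
    - {"dx": -10, "dy": 25, "dz": -30, "wx": 0.3, "wy": 0.7, "wz": 0, "jaw": 95}
    - {"dx": -15, "dy": 65, "dz": -60, "wx": 0.3, "wy": 0.7, "wz": 0, "jaw": 95}
    - {"dx": -25, "dy": 105, "dz": -78, "wx": 0.3, "wy": 0.7, "wz": 0, "jaw": 95}
    - {"dx": -35, "dy": 145, "dz": -78, "wx": 0.3, "wy": 0.7, "wz": 0, "jaw": 95}
    - {"dx": -45, "dy": 185, "dz": -78, "wx": 0.3, "wy": 0.7, "wz": 0, "jaw": 95}
    - {"dx": -55, "dy": 225, "dz": -78, "wx": 0.3, "wy": 0.7, "wz": 0, "jaw": 95}
    - {"dx": -61, "dy": 262, "dz": -78, "wx": 0.3, "wy": 0.7, "wz": 0, "jaw": 95}
    - {"dx": -61, "dy": 285, "dz": -78, "wx": 0.3, "wy": 0.7, "wz": 0, "jaw": 95}

```text
time_s: 7.47
position: [654.3, 227.9, 258.7]
tool_rot: [-180.0, -0.1, 149.5]
ft_force: [0.1, -0.3, -0.5]
width: 0.997
```

```bash
python3 - <<'E'
from lid import *
c=shot("w6"); 
for h in (158,104,53): lids(c,653,226,h)
E
python3 go.py 653 226 118 149.5
```

```text
h 158 px [279. 210.] 2499 z 158.1 rect [653.  225.7] [54.2 55.2] 60.3 circ [652.8 225.6] 55.8
h 104 px [276. 182.] 603 z 104.2 rect [641.4 230.3] [62.  34.4] 60.5 circ [641.8 229.9] 70.3
h 53 px [284. 164.] 1001 z 52.7 rect [631.9 243.6] [67.9 45.2] 50.2 circ [632.6 243.2] 80.2
t 7.52 pos [655.6 232.2 257.4] [ 1.799e+02 -1.000e-01  1.496e+02] F [-2.   0.6  0.5] w 94.8
d [ -1.2  -7.  139.3] w [ 0.13 -0.14  0.12] rows 4.0
```

Call:
step_arm:
  plan:
    - {"dx": -1, "dy": -7.3, "dz": 10, "wx": 0, "wy": 0, "wz": 0, "jaw": 90}
    - {"dx": -1, "dy": -7.3, "dz": 40, "wx": 0, "wy": 0, "wz": 0, "jaw": 85}
    - {"dx": -1, "dy": -7.3, "dz": 75, "wx": 0, "wy": 0, "wz": 0, "jaw": 85}
    - {"dx": -1, "dy": -7.3, "dz": 75, "wx": 0, "wy": 0, "wz": 0, "jaw": 85}
    - {"dx": -1, "dy": -7.3, "dz": 75, "wx": 0, "wy": 0, "wz": 0, "jaw": 85}

```text
time_s: 7.93
position: [650.1, 224.1, 178.7]
tool_rot: [-179.8, -0.4, 149.6]
ft_force: [-0.1, -0.1, 1.3]
width: 0.892
```

```bash
python3 go.py 652.9 225.6 118 149.5
```

```text
t 7.93 pos [650.1 224.1 178.7] [-179.8   -0.4  149.6] F [-0.1 -0.1  1.3] w 84.8
d [-2.1  2.9 60.7] w [-0.17 -0.43  0.08] rows 2.0
```

Call:
step_arm:
  plan:
    - {"dx": -2, "dy": 2.8, "dz": 5, "wx": -0.1, "wy": -0.4, "wz": 0, "jaw": 80}
    - {"dx": -2, "dy": 2.8, "dz": 30, "wx": -0.1, "wy": -0.4, "wz": 0, "jaw": 78}
    - {"dx": -2, "dy": 2.8, "dz": 50, "wx": -0.1, "wy": -0.4, "wz": 0, "jaw": 75}
    - {"dx": -2, "dy": 2.8, "dz": 60.5, "wx": -0.1, "wy": -0.4, "wz": 0, "jaw": 75}
    - {"dx": -2, "dy": 2.8, "dz": 60.5, "wx": -0.1, "wy": -0.4, "wz": 0, "jaw": 72}
    - {"dx": -2, "dy": 2.8, "dz": 60.5, "wx": -0.1, "wy": -0.4, "wz": 0, "jaw": 70}
    - {"dx": -2, "dy": 2.8, "dz": 60.5, "wx": -0.1, "wy": -0.4, "wz": 0, "jaw": 70}

```text
time_s: 8.52
position: [654.1, 225.8, 120.6]
tool_rot: [179.9, 0.1, 149.6]
ft_force: [-0.2, 1.1, 0.2]
width: 0.739
```

```bash
python3 go.py 652.9 225.6 118 149.5
```

```text
t 8.52 pos [654.1 225.8 120.6] [1.799e+02 1.000e-01 1.496e+02] F [-0.2  1.1  0.2] w 70.3
d [ 0.9 -0.8  2.6] w [0.07 0.12 0.08] rows 1.0
```

Call:
step_arm:
  plan:
    - {"dx": 0.6, "dy": -0.6, "dz": 1, "wx": 0, "wy": 0, "wz": 0, "jaw": 66}
    - {"dx": 0.6, "dy": -0.6, "dz": 1, "wx": 0, "wy": 0, "wz": 0, "jaw": 62}
    - {"dx": 0.6, "dy": -0.6, "dz": 1, "wx": 0, "wy": 0, "wz": 0, "jaw": 58}
    - {"dx": 0.6, "dy": -0.6, "dz": 1, "wx": 0, "wy": 0, "wz": 0, "jaw": 55}
    - {"dx": 0.6, "dy": -0.6, "dz": 1, "wx": 0, "wy": 0, "wz": 0, "jaw": 48}
    - {"dx": 0.6, "dy": -0.6, "dz": 1, "wx": 0, "wy": 0, "wz": 0, "jaw": 48}
    - {"dx": 0.6, "dy": -0.6, "dz": 1, "wx": 0, "wy": 0, "wz": 0, "jaw": 48}
    - {"dx": 0.6, "dy": -0.6, "dz": 1, "wx": 0, "wy": 0, "wz": 0, "jaw": 48}
  newtons: 12

```text
time_s: 9.18
position: [653.5, 225.6, 120.2]
tool_rot: [179.9, 0.1, 149.6]
ft_force: [-0.7, -0.5, 2.9]
width: 0.585
```

Call:
step_arm:
  plan:
    - {"dx": 0, "dy": 0, "dz": -5, "wx": 0, "wy": 0, "wz": 0, "jaw": 48}
    - {"dx": 0, "dy": 0, "dz": -25, "wx": 0, "wy": 0, "wz": 0, "jaw": 48}
    - {"dx": 0, "dy": 0, "dz": -55, "wx": 0, "wy": 0, "wz": 0, "jaw": 48}
    - {"dx": 0, "dy": 0, "dz": -65, "wx": 0, "wy": 0, "wz": 0, "jaw": 48}
    - {"dx": 0, "dy": 0, "dz": -65, "wx": 0, "wy": 0, "wz": 0, "jaw": 48}

```text
time_s: 9.6
position: [655.5, 226.2, 189.6]
tool_rot: [179.6, 0.4, 149.6]
ft_force: [0.2, 0.0, -0.4]
width: 0.586
```

```bash
python3 - <<'E'
from lid import *
c=shot("w7"); 
for h in (104,53): lids(c,653,226,h)
E
python3 go.py 533 -420 210 149.5
```

```text
h 104 px [276. 197.] 2253 z 104.9 rect [644.2 228.6] [61.8 41.3] 60.6 circ [644.6 228.6] 73.6
h 53 px [284. 166.] 1507 z 52.7 rect [629.8 245.3] [68.  40.1] 49.8 circ [630.4 245. ] 77.8
t 9.65 pos [654.3 225.9 186.9] [179.8   0.3 149.6] F [-0.2 -0.2 -1.1] w 56.2
d [-222.6 -618.3  -24.5] w [0.23 0.29 0.08] rows 16.0
```

View pics/w7.png

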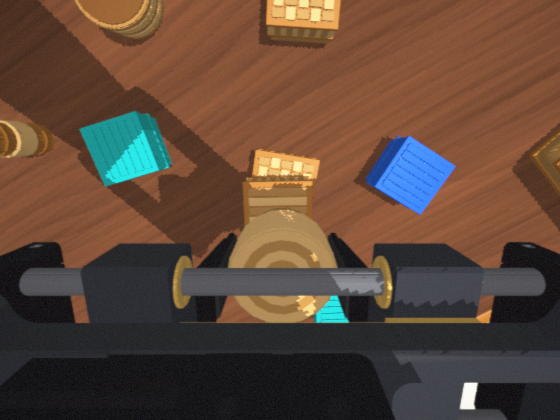

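Call:
step_arm:
  plan:
    - {"dx": -10, "dy": -25, "dz": -5, "wx": 0.2, "wy": 0.3, "wz": 0, "jaw": 48}
    - {"dx": -25, "dy": -60, "dz": -10, "wx": 0.2, "wy": 0.3, "wz": 0, "jaw": 48}
    - {"dx": -38, "dy": -98, "dz": -15, "wx": 0.2, "wy": 0.3, "wz": 0, "jaw": 48}
    - {"dx": -52, "dy": -137, "dz": -15, "wx": 0.2, "wy": 0.3, "wz": 0, "jaw": 48}
    - {"dx": -66, "dy": -176, "dz": -15, "wx": 0.2, "wy": 0.3, "wz": 0, "jaw": 48}
    - {"dx": -80, "dy": -215, "dz": -15, "wx": 0.2, "wy": 0.3, "wz": 0, "jaw": 48}
    - {"dx": -94, "dy": -254, "dz": -15, "wx": 0.2, "wy": 0.3, "wz": 0, "jaw": 48}
    - {"dx": -107, "dy": -293, "dz": -15, "wx": 0.2, "wy": 0.3, "wz": 0, "jaw": 48}

```text
time_s: 10.32
position: [596.3, -82.5, 198.5]
tool_rot: [-180.0, -0.2, 149.6]
ft_force: [-0.3, -0.9, -1.2]
width: 0.586
```

```bash
python3 go.py 533 -429 195 149.5
```

```text
t 10.32 pos [596.3 -82.5 198.5] [-180.    -0.2  149.6] F [-0.3 -0.9 -1.2] w 55.7
d [-120.9 -330.8    3.3] w [-0.02 -0.2   0.08] rows 9.0
```

Call:
step_arm:
  plan:
    - {"dx": -14, "dy": -39, "dz": 0, "wx": 0, "wy": -0.2, "wz": 0, "jaw": 48}
    - {"dx": -28, "dy": -78, "dz": 0, "wx": 0, "wy": -0.2, "wz": 0, "jaw": 48}
    - {"dx": -42, "dy": -117, "dz": 0, "wx": 0, "wy": -0.2, "wz": 0, "jaw": 48}
    - {"dx": -56, "dy": -156, "dz": 0, "wx": 0, "wy": -0.2, "wz": 0, "jaw": 48}
    - {"dx": -70, "dy": -195, "dz": 0, "wx": 0, "wy": -0.2, "wz": 0, "jaw": 48}
    - {"dx": -84, "dy": -234, "dz": 0, "wx": 0, "wy": -0.2, "wz": 0, "jaw": 48}
    - {"dx": -98, "dy": -273, "dz": 0, "wx": 0, "wy": -0.2, "wz": 0, "jaw": 48}
    - {"dx": -112, "dy": -305, "dz": 0, "wx": 0, "wy": -0.2, "wz": 0, "jaw": 48}

```text
time_s: 10.98
position: [536.4, -404.1, 195.3]
tool_rot: [-180.0, -0.2, 149.5]
ft_force: [0.9, -1.0, -1.1]
width: 0.586
```

Call:
step_arm:
  plan:
    - {"dx": -3, "dy": -4, "dz": 0, "wx": 0, "wy": 0, "wz": 0, "jaw": 48}
    - {"dx": -3, "dy": -4, "dz": 0, "wx": 0, "wy": 0, "wz": 0, "jaw": 48}
    - {"dx": -3, "dy": -4, "dz": 0, "wx": 0, "wy": 0, "wz": 0, "jaw": 48}
    - {"dx": -3, "dy": -4, "dz": 0, "wx": 0, "wy": 0, "wz": 0, "jaw": 48}

```text
time_s: 11.32
position: [536.9, -407.4, 193.9]
tool_rot: [179.9, -0.3, 149.6]
ft_force: [0.6, 0.1, -1.1]
width: 0.592
```

```bash
python3 - <<'E'
from held import *
c=shot("w8"); lids(c,473,-393,53)
U=toolcloud(c)
for r in list(range(205,265,4))+list(range(298,340,4)): print(r,np.round(U[r,284],1).tolist())
E
python3 go.py 473 -393.5 90 149.5
```

```text
h 53 px [262. 145.] 2215 z 52.1 rect [ 472.4 -393.9] [53.9 54.6] 59.1 circ [ 472.4 -394.1] 55.8
205 [-14.1, 3.0, 194.3]
209 [24.2, 1.6, 9.7]
213 [27.6, 1.5, -14.3]
217 [28.1, 1.4, -24.7]
221 [27.5, 1.4, -30.2]
225 [26.9, 1.3, -35.0]
229 [nan, nan, nan]
233 [23.8, 1.3, -38.0]
237 [21.5, 1.3, -37.0]
241 [19.8, 1.3, -37.9]
245 [18.3, 1.3, -39.5]
249 [15.7, 1.3, -38.1]
253 [13.7, 1.3, -38.1]
257 [11.7, 1.3, -38.4]
261 [10.0, 1.3, -39.2]
298 [-10.6, 1.4, -37.9]
302 [-13.5, 1.4, -36.8]
306 [-15.4, 1.4, -37.3]
310 [-17.4, 1.4, -37.8]
314 [-19.9, 1.4, -37.5]
318 [-21.8, 1.4, -38.1]
322 [-24.4, 1.4, -37.8]
326 [25.2, 0.8, -111.1]
330 [26.2, 0.8, -114.0]
334 [25.3, 0.8, -114.1]
338 [25.8, 0.8, -116.1]
t 11.37 pos [ 537.2 -407.3  194.5] [180.   -0.3 149.6] F [-0.1  0.1  0. ] w 55.6
d [ 61.8 -20.6 104.8] w [ 0.04 -0.29  0.11] rows 3.0
```

View pics/w8.png

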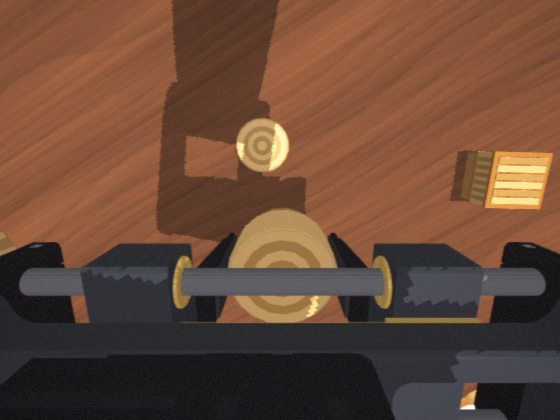

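```bash
python3 go.py 472.5 -394 76 149.5
```

```text
t 11.37 pos [ 537.2 -407.3  194.5] [180.   -0.3 149.6] F [-0.1  0.1  0. ] w 55.6
d [ 61.9 -21.3 118.8] w [ 0.04 -0.29  0.11] rows 4.0
```

Call:
step_arm:
  plan:
    - {"dx": 20, "dy": -8, "dz": 5, "wx": 0, "wy": -0.3, "wz": 0, "jaw": 48}
    - {"dx": 45, "dy": -16, "dz": 25, "wx": 0, "wy": -0.3, "wz": 0, "jaw": 48}
    - {"dx": 62, "dy": -21.3, "dz": 55, "wx": 0, "wy": -0.3, "wz": 0, "jaw": 48}
    - {"dx": 62, "dy": -21.3, "dz": 90, "wx": 0, "wy": -0.3, "wz": 0, "jaw": 48}
    - {"dx": 62, "dy": -21.3, "dz": 112, "wx": 0, "wy": -0.3, "wz": 0, "jaw": 48}
    - {"dx": 62, "dy": -21.3, "dz": 118, "wx": 0, "wy": -0.3, "wz": 0, "jaw": 48}
    - {"dx": 62, "dy": -21.3, "dz": 118, "wx": 0, "wy": -0.3, "wz": 0, "jaw": 48}
    - {"dx": 62, "dy": -21.3, "dz": 118, "wx": 0, "wy": -0.3, "wz": 0, "jaw": 48}

```text
time_s: 12.03
position: [473.5, -393.7, 78.1]
tool_rot: [180.0, 0.1, 149.7]
ft_force: [0.4, -0.5, 0.8]
width: 0.586
```

```bash
python3 go.py 472.5 -394 70 149.5
```

```text
t 12.03 pos [ 473.5 -393.7   78.1] [1.800e+02 1.000e-01 1.497e+02] F [ 0.4 -0.5  0.8] w 55.8
d [ 0.7 -0.8  8.1] w [0.01 0.1  0.19] rows 1.0
```

Call:
step_arm:
  plan:
    - {"dx": 0.6, "dy": -0.6, "dz": 3, "wx": 0, "wy": 0.1, "wz": 0, "jaw": 48}
    - {"dx": 0.6, "dy": -0.6, "dz": 5, "wx": 0, "wy": 0.1, "wz": 0, "jaw": 48}
    - {"dx": 0.6, "dy": -0.6, "dz": 6, "wx": 0, "wy": 0.1, "wz": 0, "jaw": 48}
    - {"dx": 0.6, "dy": -0.6, "dz": 7, "wx": 0, "wy": 0.1, "wz": 0, "jaw": 48}
    - {"dx": 0.6, "dy": -0.6, "dz": 7.5, "wx": 0, "wy": 0.1, "wz": 0, "jaw": 48}
    - {"dx": 0.6, "dy": -0.6, "dz": 7.5, "wx": 0, "wy": 0.1, "wz": 0, "jaw": 48}
    - {"dx": 0.6, "dy": -0.6, "dz": 7.5, "wx": 0, "wy": 0.1, "wz": 0, "jaw": 48}

```text
time_s: 12.62
position: [472.7, -394.0, 70.6]
tool_rot: [180.0, -0.0, 149.7]
ft_force: [-0.2, 0.0, -2.3]
width: 0.586
```

```bash
python3 go.py 472.5 -394 70 149.5
```

```text
t 12.62 pos [ 472.7 -394.    70.6] [180.   -0.  149.7] F [-0.2  0.  -2.3] w 55.7
d [ 0.1 -0.1  0.6] w [ 0.01 -0.01  0.18] rows 1.0
```

Call:
step_arm:
  plan:
    - {"dx": 0.1, "dy": 0, "dz": 1, "wx": 0, "wy": 0, "wz": 0, "jaw": 48}
    - {"dx": 0.1, "dy": 0, "dz": 2, "wx": 0, "wy": 0, "wz": 0, "jaw": 48}
    - {"dx": 0.1, "dy": 0, "dz": 2.5, "wx": 0, "wy": 0, "wz": 0, "jaw": 48}
    - {"dx": 0.1, "dy": 0, "dz": 2.5, "wx": 0, "wy": 0, "wz": 0, "jaw": 48}

```text
time_s: 12.95
position: [472.6, -394.0, 68.3]
tool_rot: [180.0, 0.0, 149.7]
ft_force: [-1.0, -0.0, 0.7]
width: 0.589
```

```bash
python3 go.py 472.5 -394 70 149.5
```

```text
t 12.95 pos [ 472.6 -394.    68.3] [180.    0.  149.7] F [-1.  -0.   0.7] w 56.0
d [ 0.1 -0.1 -1.7] w [0.01 0.   0.18] rows 1.0
```

Call:
step_arm:
  plan:
    - {"dx": 0, "dy": 0, "dz": 0.7, "wx": 0, "wy": 0, "wz": 0, "jaw": 48}
    - {"dx": 0, "dy": 0, "dz": 1.2, "wx": 0, "wy": 0, "wz": 0, "jaw": 48}
    - {"dx": 0, "dy": 0, "dz": 1.2, "wx": 0, "wy": 0, "wz": 0, "jaw": 48}

```text
time_s: 13.2
position: [472.9, -394.1, 68.3]
tool_rot: [180.0, 0.0, 149.7]
ft_force: [-2.0, 1.5, 5.8]
width: 0.588
```

```bash
python3 go.py 472.5 -394 70 149.5
```

```text
t 13.2 pos [ 472.9 -394.1   68.3] [180.    0.  149.7] F [-2.   1.5  5.8] w 55.9
d [ 0.4 -0.1 -1.7] w [0.02 0.01 0.19] rows 1.0
```

It has touched down, so I'm releasing and rising.

Call:
step_arm:
  plan:
    - {"dx": 0, "dy": 0, "dz": -0.2, "wx": 0, "wy": 0, "wz": 0, "jaw": 58}
    - {"dx": 0, "dy": 0, "dz": -0.2, "wx": 0, "wy": 0, "wz": 0, "jaw": 62}
    - {"dx": 0, "dy": 0, "dz": -0.2, "wx": 0, "wy": 0, "wz": 0, "jaw": 75}
    - {"dx": 0, "dy": 0, "dz": -0.2, "wx": 0, "wy": 0, "wz": 0, "jaw": 80}
    - {"dx": 0, "dy": 0, "dz": -10, "wx": 0, "wy": 0, "wz": 0, "jaw": 80}
    - {"dx": 0, "dy": 0, "dz": -40, "wx": 0, "wy": 0, "wz": 0, "jaw": 85}
    - {"dx": 0, "dy": 0, "dz": -80, "wx": 0, "wy": 0, "wz": 0, "jaw": 95}
    - {"dx": 0, "dy": 0, "dz": -115, "wx": 0, "wy": 0, "wz": 0, "jaw": 95}

```text
time_s: 13.87
position: [472.5, -393.8, 184.9]
tool_rot: [180.0, -0.0, 149.7]
ft_force: [0.9, -1.4, 0.3]
width: 0.968
```

```bash
python3 - <<'E'
from lid import *
c=shot("w9"); lids(c,473,-393,107);lids(c,473,-393,53)
E
python3 go.py 652 225 220 149.5
```

```text
h 107 px [281. 215.] 2909 z 106.1 rect [ 472.1 -393.5] [54.7 55. ] 59.2 circ [ 472.1 -393.9] 56.1
h 53 px [282. 182.] 103 z 50.2 rect [ 453.7 -383.6] [44.6 11.3] 60.9 circ [ 458.6 -386.3] 44.6
t 13.92 pos [ 475.8 -397.1  194.8] [-179.8    0.8  149.7] F [ 1.8 -2.6  4.9] w 93.6
d [161.5 625.9 -29.3] w [-0.18  0.77  0.19] rows 16.0
```

View pics/w9.png

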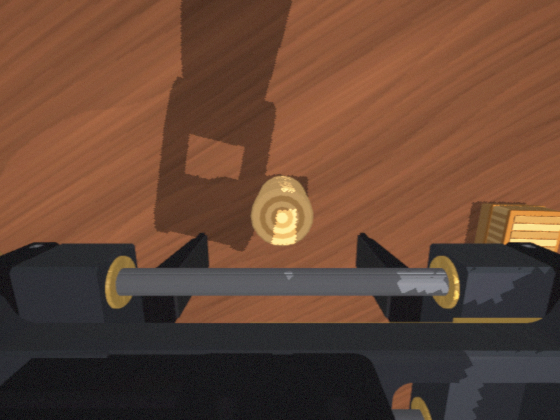

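The round box is on, 0.3 mm off centre. I'm going back to the pile.

Call:
step_arm:
  plan:
    - {"dx": 8, "dy": 25, "dz": -10, "wx": 0, "wy": 0.7, "wz": 0.2, "jaw": 95}
    - {"dx": 18, "dy": 64, "dz": -20, "wx": 0, "wy": 0.7, "wz": 0.2, "jaw": 95}
    - {"dx": 28, "dy": 104, "dz": -29, "wx": 0, "wy": 0.7, "wz": 0.2, "jaw": 95}
    - {"dx": 38, "dy": 144, "dz": -29, "wx": 0, "wy": 0.7, "wz": 0.2, "jaw": 95}
    - {"dx": 48, "dy": 184, "dz": -29, "wx": 0, "wy": 0.7, "wz": 0.2, "jaw": 95}
    - {"dx": 58, "dy": 224, "dz": -29, "wx": 0, "wy": 0.7, "wz": 0.2, "jaw": 95}
    - {"dx": 68, "dy": 264, "dz": -29, "wx": 0, "wy": 0.7, "wz": 0.2, "jaw": 95}
    - {"dx": 78, "dy": 304, "dz": -29, "wx": 0, "wy": 0.7, "wz": 0.2, "jaw": 95}

```text
time_s: 14.58
position: [561.9, -93.1, 222.6]
tool_rot: [-179.8, 0.1, 149.5]
ft_force: [-0.1, -0.5, -0.7]
width: 1.0
```

```bash
python3 go.py 652 224 220 149.8
```

```text
t 14.58 pos [561.9 -93.1 222.6] [-1.798e+02  1.000e-01  1.495e+02] F [-0.1 -0.5 -0.7] w 95.1
d [ 83.4 318.9   1.5] w [-0.16  0.14 -0.32] rows 8.0
```

Call:
step_arm:
  plan:
    - {"dx": 10, "dy": 40, "dz": 1, "wx": 0, "wy": 0, "wz": -0.3, "jaw": 95}
    - {"dx": 20, "dy": 80, "dz": 1, "wx": 0, "wy": 0, "wz": -0.3, "jaw": 95}
    - {"dx": 30, "dy": 120, "dz": 1, "wx": 0, "wy": 0, "wz": -0.3, "jaw": 95}
    - {"dx": 41, "dy": 160, "dz": 1, "wx": 0, "wy": 0, "wz": -0.3, "jaw": 95}
    - {"dx": 52, "dy": 200, "dz": 1, "wx": 0, "wy": 0, "wz": -0.3, "jaw": 95}
    - {"dx": 63, "dy": 240, "dz": 1, "wx": 0, "wy": 0, "wz": -0.3, "jaw": 95}
    - {"dx": 74, "dy": 280, "dz": 1, "wx": 0, "wy": 0, "wz": -0.3, "jaw": 95}
    - {"dx": 83, "dy": 312, "dz": 1, "wx": 0, "wy": 0, "wz": -0.3, "jaw": 95}

```text
time_s: 15.25
position: [649.1, 220.9, 220.9]
tool_rot: [-179.9, 0.2, 149.9]
ft_force: [0.9, -0.7, 0.5]
width: 0.998
```

Call:
step_arm:
  plan:
    - {"dx": 0, "dy": 1, "dz": 0, "wx": 0, "wy": 0, "wz": 0, "jaw": 95}
    - {"dx": 0, "dy": 1, "dz": 0, "wx": 0, "wy": 0, "wz": 0, "jaw": 95}
    - {"dx": 0, "dy": 1, "dz": 0, "wx": 0, "wy": 0, "wz": 0, "jaw": 95}

```text
time_s: 15.5
position: [649.4, 221.5, 220.9]
tool_rot: [-179.8, 0.2, 149.9]
ft_force: [1.1, -0.0, -0.1]
width: 1.002
```

```bash
python3 - <<'E'
from lid import *
c=shot("w10"); lids(c,653,223,105,rad=70);lids(c,653,223,53,rad=75)
E
python3 go.py 652 224 220 149.8
```

```text
h 105 px [286. 209.] 3617 z 105.0 rect [653.2 223.7] [62.  61.6] 60.2 circ [653.4 223.7] 86.1
h 53 px [291. 166.] 1220 z 52.7 rect [629.3 245.9] [68.2 38.2] 50.2 circ [629.8 245.5] 77.4
h 53 px [291. 241.] 198 z 52.2 rect [697.  196.8] [56.9 10.3] 53.6 circ [697.8 196.2] 56.9
t 15.55 pos [649.5 220.7 221. ] [-179.9    0.2  149.8] F [-0.7  0.6  0.9] w 95.1
d [-0.5  4.2  1. ] w [-0.15  0.17  0.01] rows 1.0
```

View pics/w10.png

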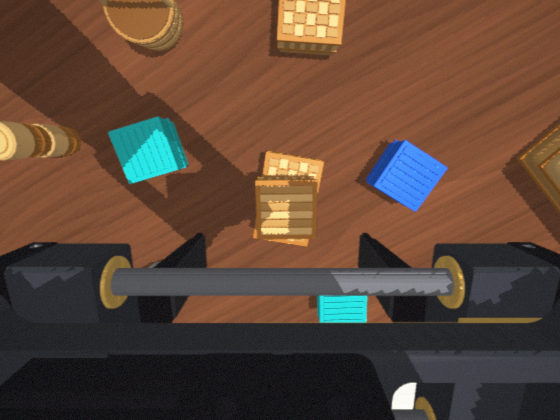

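The slat-lidded square box is at (286,209) on the oblong box. I'll grip it with the tool yaw at 150.2.

```bash
python3 go.py 653.3 223.7 110 150.2
```

```text
t 15.55 pos [649.5 220.7 221. ] [-179.9    0.2  149.8] F [-0.7  0.6  0.9] w 95.1
d [ -1.5   4.8 111. ] w [-0.15  0.17 -0.39] rows 3.0
```

Call:
step_arm:
  plan:
    - {"dx": -1.5, "dy": 4.8, "dz": 10, "wx": -0.1, "wy": 0.2, "wz": -0.4, "jaw": 95}
    - {"dx": -1.5, "dy": 4.8, "dz": 40, "wx": -0.1, "wy": 0.2, "wz": -0.4, "jaw": 95}
    - {"dx": -1.5, "dy": 4.8, "dz": 75, "wx": -0.1, "wy": 0.2, "wz": -0.4, "jaw": 92}
    - {"dx": -1.5, "dy": 4.8, "dz": 90, "wx": -0.1, "wy": 0.2, "wz": -0.4, "jaw": 92}
    - {"dx": -1.5, "dy": 4.8, "dz": 90, "wx": -0.1, "wy": 0.2, "wz": -0.4, "jaw": 92}
    - {"dx": -1.5, "dy": 4.8, "dz": 90, "wx": -0.1, "wy": 0.2, "wz": -0.4, "jaw": 92}

```text
time_s: 16.05
position: [652.7, 222.7, 129.9]
tool_rot: [-179.9, -0.1, 150.2]
ft_force: [-0.7, -0.3, -0.1]
width: 0.967
```

```bash
python3 go.py 653.3 223.7 68 150.2
```

```text
t 16.05 pos [652.7 222.7 129.9] [-1.799e+02 -1.000e-01  1.502e+02] F [-0.7 -0.3 -0.1] w 92.0
d [-0.2  1.3 61.9] w [-0.14 -0.14 -0.05] rows 2.0
```

Call:
step_arm:
  plan:
    - {"dx": -0.2, "dy": 1, "dz": 15, "wx": -0.1, "wy": -0.1, "wz": 0, "jaw": 90}
    - {"dx": -0.2, "dy": 1, "dz": 40, "wx": -0.1, "wy": -0.1, "wz": 0, "jaw": 88}
    - {"dx": -0.2, "dy": 1, "dz": 57, "wx": -0.1, "wy": -0.1, "wz": 0, "jaw": 84}
    - {"dx": -0.2, "dy": 1, "dz": 61, "wx": -0.1, "wy": -0.1, "wz": 0, "jaw": 80}
    - {"dx": -0.2, "dy": 1, "dz": 61, "wx": -0.1, "wy": -0.1, "wz": 0, "jaw": 76}
    - {"dx": -0.2, "dy": 1, "dz": 61, "wx": -0.1, "wy": -0.1, "wz": 0, "jaw": 74}
    - {"dx": -0.2, "dy": 1, "dz": 61, "wx": -0.1, "wy": -0.1, "wz": 0, "jaw": 72}

```text
time_s: 16.63
position: [655.0, 223.8, 71.8]
tool_rot: [179.9, 0.1, 150.2]
ft_force: [0.3, -0.7, -0.1]
width: 0.773
```

```bash
python3 go.py 653.3 223.7 68 150.2
```

```text
t 16.63 pos [655.  223.8  71.8] [1.799e+02 1.000e-01 1.502e+02] F [ 0.3 -0.7 -0.1] w 73.5
d [ 1.4 -0.9  3.8] w [ 0.13  0.14 -0.05] rows 1.0
```

Call:
step_arm:
  plan:
    - {"dx": 1.2, "dy": -0.8, "dz": 2, "wx": 0.1, "wy": 0.1, "wz": 0, "jaw": 70}
    - {"dx": 1.2, "dy": -0.8, "dz": 2, "wx": 0.1, "wy": 0.1, "wz": 0, "jaw": 67}
    - {"dx": 1.2, "dy": -0.8, "dz": 2, "wx": 0.1, "wy": 0.1, "wz": 0, "jaw": 64}
    - {"dx": 1.2, "dy": -0.8, "dz": 2, "wx": 0.1, "wy": 0.1, "wz": 0, "jaw": 61}
    - {"dx": 1.2, "dy": -0.8, "dz": 2, "wx": 0.1, "wy": 0.1, "wz": 0, "jaw": 54}
    - {"dx": 1.2, "dy": -0.8, "dz": 2, "wx": 0.1, "wy": 0.1, "wz": 0, "jaw": 54}
    - {"dx": 1.2, "dy": -0.8, "dz": 2, "wx": 0.1, "wy": 0.1, "wz": 0, "jaw": 54}
    - {"dx": 1.2, "dy": -0.8, "dz": 2, "wx": 0.1, "wy": 0.1, "wz": 0, "jaw": 54}
  newtons: 14

```text
time_s: 17.3
position: [653.7, 223.7, 70.3]
tool_rot: [180.0, 0.1, 150.2]
ft_force: [-1.7, 0.3, 3.2]
width: 0.651
```

Call:
step_arm:
  plan:
    - {"dx": 0, "dy": 0, "dz": -5, "wx": 0, "wy": 0, "wz": 0, "jaw": 54}
    - {"dx": 0, "dy": 0, "dz": -25, "wx": 0, "wy": 0, "wz": 0, "jaw": 54}
    - {"dx": 0, "dy": 0, "dz": -60, "wx": 0, "wy": 0, "wz": 0, "jaw": 54}
    - {"dx": 0, "dy": 0, "dz": -95, "wx": 0, "wy": 0, "wz": 0, "jaw": 54}
    - {"dx": 0, "dy": 0, "dz": -110, "wx": 0, "wy": 0, "wz": 0, "jaw": 54}
    - {"dx": 0, "dy": 0, "dz": -110, "wx": 0, "wy": 0, "wz": 0, "jaw": 54}

```text
time_s: 17.8
position: [656.4, 224.5, 186.1]
tool_rot: [179.6, 0.4, 150.2]
ft_force: [1.3, 0.5, -0.1]
width: 0.654
```

```bash
python3 - <<'E'
from held import *
c=shot("w11"); lids(c,653,223,53,rad=90)
E
python3 go.py 706 -210 185 148.5
```

```text
h 53 px [283. 177.] 3197 z 52.9 rect [636.4 240. ] [67.9 56.6] 50.4 circ [636.1 239.8] 86.4
t 17.85 pos [654.8 224.1 182.5] [179.8   0.2 150.2] F [ 0.7  0.4 -1.6] w 62.0
d [-260.5 -351.    -2.8] w [0.22 0.23 1.65] rows 11.0
```

View pics/w11.png

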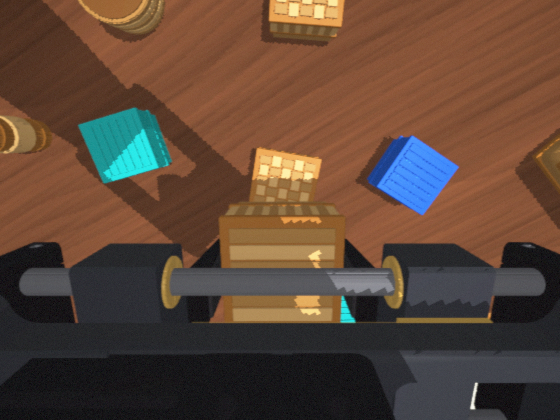

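Call:
step_arm:
  plan:
    - {"dx": -20, "dy": -28, "dz": -3, "wx": 0.2, "wy": 0.2, "wz": 0.5, "jaw": 54}
    - {"dx": -43, "dy": -58, "dz": -5, "wx": 0.2, "wy": 0.2, "wz": 1, "jaw": 54}
    - {"dx": -66, "dy": -89, "dz": -5, "wx": 0.2, "wy": 0.2, "wz": 1.6, "jaw": 54}
    - {"dx": -90, "dy": -121, "dz": -5, "wx": 0.2, "wy": 0.2, "wz": 1.6, "jaw": 54}
    - {"dx": -113, "dy": -153, "dz": -5, "wx": 0.2, "wy": 0.2, "wz": 1.6, "jaw": 54}
    - {"dx": -137, "dy": -185, "dz": -5, "wx": 0.2, "wy": 0.2, "wz": 1.6, "jaw": 54}
    - {"dx": -160, "dy": -216, "dz": -5, "wx": 0.2, "wy": 0.2, "wz": 1.6, "jaw": 54}
    - {"dx": -184, "dy": -248, "dz": -5, "wx": 0.2, "wy": 0.2, "wz": 1.6, "jaw": 54}

```text
time_s: 18.52
position: [689.0, -84.0, 182.9]
tool_rot: [-179.9, -0.3, 148.6]
ft_force: [0.6, -0.1, 0.2]
width: 0.652
```

```bash
python3 go.py 706 -210 185 148.5
```

```text
t 18.52 pos [689.  -84.  182.9] [-179.9   -0.3  148.6] F [ 0.6 -0.1  0.2] w 62.0
d [-80.2 -98.6  -2.4] w [-0.08 -0.29  0.06] rows 4.0
```

Call:
step_arm:
  plan:
    - {"dx": -24, "dy": -30, "dz": -2, "wx": 0, "wy": -0.2, "wz": 0, "jaw": 54}
    - {"dx": -48, "dy": -60, "dz": -2, "wx": 0, "wy": -0.2, "wz": 0, "jaw": 54}
    - {"dx": -68, "dy": -85, "dz": -2, "wx": 0, "wy": -0.2, "wz": 0, "jaw": 54}
    - {"dx": -80, "dy": -98, "dz": -2, "wx": 0, "wy": -0.2, "wz": 0, "jaw": 54}
    - {"dx": -80, "dy": -98, "dz": -2, "wx": 0, "wy": -0.2, "wz": 0, "jaw": 54}
    - {"dx": -80, "dy": -98, "dz": -2, "wx": 0, "wy": -0.2, "wz": 0, "jaw": 54}
    - {"dx": -80, "dy": -98, "dz": -2, "wx": 0, "wy": -0.2, "wz": 0, "jaw": 54}

```text
time_s: 19.1
position: [705.6, -207.7, 182.7]
tool_rot: [-179.9, -0.3, 148.6]
ft_force: [0.1, 0.8, -1.3]
width: 0.652
```

```bash
python3 - <<'E'
from held import *
c=shot("w12"); lids(c,645,-174,51.5,rad=70)
U=toolcloud(c)
for r in list(range(195,265,4))+list(range(298,340,4)): print(r,np.round(U[r,270],1).tolist())
q,m=band(c,-34,40,40,-42,-28)
r=cv2.minAreaRect(q[:,:2].astype(np.float32)); print("held lid",r, np.median(q[:,2]))
E
python3 go.py 645 -174.7 185 148.5
```

```text
h 51.5 px [279. 137.] 3871 z 51.1 rect [ 645.  -174.4] [62.1 62.3] 58.1 circ [ 645.  -174.4] 86.4
195 [0.9, -14.4, 183.7]
199 [-4.0, -14.4, 183.0]
203 [30.9, -6.7, -3.0]
207 [30.6, -6.3, -12.6]
211 [30.6, -5.9, -21.8]
215 [30.8, -5.6, -31.1]
219 [29.6, -5.4, -34.0]
223 [27.7, -5.5, -34.3]
227 [25.4, -5.5, -33.5]
231 [24.0, -5.4, -35.5]
235 [22.2, -5.4, -36.2]
239 [19.8, -5.5, -35.0]
243 [17.4, -5.6, -34.2]
247 [15.6, -5.5, -35.0]
251 [13.6, -5.5, -35.4]
255 [11.6, -5.6, -35.5]
259 [9.1, -5.6, -34.7]
263 [6.9, -5.6, -34.6]
298 [-12.2, -5.8, -35.2]
302 [-14.1, -5.8, -35.7]
306 [-17.1, -5.9, -34.6]
310 [-18.5, -5.8, -36.1]
314 [-21.6, -5.9, -34.9]
318 [-23.4, -5.9, -35.8]
322 [-28.0, -6.1, -32.5]
326 [25.5, -2.4, -111.6]
330 [25.4, -2.3, -112.9]
334 [25.5, -2.3, -114.4]
338 [26.3, -2.2, -116.7]
held lid ((1.6450786590576172, -0.06061553955078125), (79.84149169921875, 59.39881896972656), 89.99592590332031) -34.899260126026775
t 19.15 pos [ 705.8 -207.5  183.3] [-179.9   -0.2  148.6] F [ 0.1  0.7 -0.2] w 62.2
d [69.  -3.7 -1.4] w [-0.07 -0.21  0.15] rows 2.0
```

View pics/w12.png

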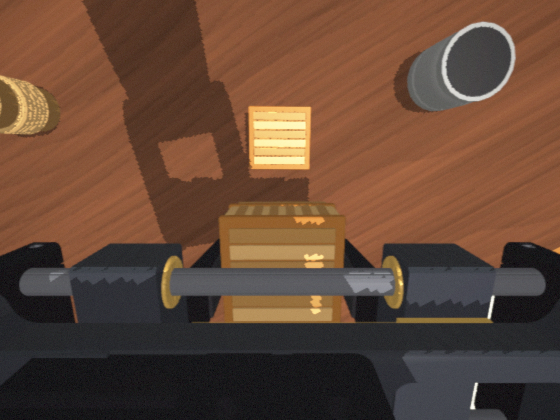

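```bash
python3 go.py 645 -174.4 78 148.1
```

```text
t 19.15 pos [ 705.8 -207.5  183.3] [-179.9   -0.2  148.6] F [ 0.1  0.7 -0.2] w 62.2
d [ 68.8  -3.3 105.6] w [-0.07 -0.21  0.55] rows 4.0
```

Call:
step_arm:
  plan:
    - {"dx": 20, "dy": -1, "dz": 0, "wx": 0, "wy": -0.2, "wz": 0.5, "jaw": 54}
    - {"dx": 50, "dy": -2, "dz": 15, "wx": 0, "wy": -0.2, "wz": 0.5, "jaw": 54}
    - {"dx": 68.8, "dy": -3.3, "dz": 45, "wx": 0, "wy": -0.2, "wz": 0.5, "jaw": 54}
    - {"dx": 68.8, "dy": -3.3, "dz": 80, "wx": 0, "wy": -0.2, "wz": 0.5, "jaw": 54}
    - {"dx": 68.8, "dy": -3.3, "dz": 100, "wx": 0, "wy": -0.2, "wz": 0.5, "jaw": 54}
    - {"dx": 68.8, "dy": -3.3, "dz": 105, "wx": 0, "wy": -0.2, "wz": 0.5, "jaw": 54}
    - {"dx": 68.8, "dy": -3.3, "dz": 105, "wx": 0, "wy": -0.2, "wz": 0.5, "jaw": 54}
    - {"dx": 68.8, "dy": -3.3, "dz": 105, "wx": 0, "wy": -0.2, "wz": 0.5, "jaw": 54}

```text
time_s: 19.82
position: [645.9, -173.7, 79.9]
tool_rot: [-180.0, 0.1, 148.2]
ft_force: [-0.1, 0.4, -0.2]
width: 0.649
```

```bash
python3 go.py 645 -174.4 71 148.1
```

```text
t 19.82 pos [ 645.9 -173.7   79.9] [-1.800e+02  1.000e-01  1.482e+02] F [-0.1  0.4 -0.2] w 61.7
d [ 0.4 -1.1  8.9] w [-0.05  0.08  0.12] rows 1.0
```

Call:
step_arm:
  plan:
    - {"dx": 0.3, "dy": -1, "dz": 3, "wx": 0, "wy": 0.1, "wz": 0.1, "jaw": 54}
    - {"dx": 0.3, "dy": -1, "dz": 6, "wx": 0, "wy": 0.1, "wz": 0.1, "jaw": 54}
    - {"dx": 0.3, "dy": -1, "dz": 8, "wx": 0, "wy": 0.1, "wz": 0.1, "jaw": 54}
    - {"dx": 0.3, "dy": -1, "dz": 9, "wx": 0, "wy": 0.1, "wz": 0.1, "jaw": 54}
    - {"dx": 0.3, "dy": -1, "dz": 9, "wx": 0, "wy": 0.1, "wz": 0.1, "jaw": 54}
    - {"dx": 0.3, "dy": -1, "dz": 9, "wx": 0, "wy": 0.1, "wz": 0.1, "jaw": 54}

```text
time_s: 20.32
position: [645.2, -174.5, 70.9]
tool_rot: [-180.0, -0.0, 148.1]
ft_force: [-0.0, 0.0, -1.3]
width: 0.652
```

```bash
python3 go.py 645 -174.4 70 148.1
```

```text
t 20.32 pos [ 645.2 -174.5   70.9] [-180.    -0.   148.1] F [-0.   0.  -1.3] w 62.0
d [0.2 0.  0.9] w [-0.05 -0.02  0.01] rows 1.0
```

Call:
step_arm:
  plan:
    - {"dx": 0.2, "dy": 0, "dz": 1, "wx": 0, "wy": 0, "wz": 0, "jaw": 54}
    - {"dx": 0.2, "dy": 0, "dz": 2, "wx": 0, "wy": 0, "wz": 0, "jaw": 54}
    - {"dx": 0.2, "dy": 0, "dz": 2, "wx": 0, "wy": 0, "wz": 0, "jaw": 54}
    - {"dx": 0.2, "dy": 0, "dz": 2, "wx": 0, "wy": 0, "wz": 0, "jaw": 54}

```text
time_s: 20.65
position: [644.9, -174.4, 68.8]
tool_rot: [-180.0, -0.0, 148.1]
ft_force: [0.1, 0.1, -0.6]
width: 0.651
```

```bash
python3 go.py 645 -174.4 70 148.1
```

```text
t 20.65 pos [ 644.9 -174.4   68.8] [-180.    -0.   148.1] F [ 0.1  0.1 -0.6] w 61.9
d [-0.1  0.1 -1.2] w [-0.05 -0.03  0.01] rows 1.0
```

Call:
step_arm:
  plan:
    - {"dx": 0, "dy": 0, "dz": 0.7, "wx": 0, "wy": 0, "wz": 0, "jaw": 54}
    - {"dx": 0, "dy": 0, "dz": 1.4, "wx": 0, "wy": 0, "wz": 0, "jaw": 54}
    - {"dx": 0, "dy": 0, "dz": 1.4, "wx": 0, "wy": 0, "wz": 0, "jaw": 54}
    - {"dx": 0, "dy": 0, "dz": 1.4, "wx": 0, "wy": 0, "wz": 0, "jaw": 54}

```text
time_s: 20.98
position: [645.1, -174.5, 68.3]
tool_rot: [-180.0, -0.0, 148.1]
ft_force: [-2.4, 0.3, 5.7]
width: 0.644
```

```bash
python3 go.py 645 -174.4 70 148.1
```

```text
t 20.98 pos [ 645.1 -174.5   68.3] [-180.    -0.   148.1] F [-2.4  0.3  5.7] w 61.3
d [ 0.2 -0.  -1.7] w [-0.04 -0.    0.01] rows 1.0
```

Call:
step_arm:
  plan:
    - {"dx": 0, "dy": 0, "dz": -0.2, "wx": 0, "wy": 0, "wz": 0, "jaw": 64}
    - {"dx": 0, "dy": 0, "dz": -0.2, "wx": 0, "wy": 0, "wz": 0, "jaw": 68}
    - {"dx": 0, "dy": 0, "dz": -0.2, "wx": 0, "wy": 0, "wz": 0, "jaw": 80}
    - {"dx": 0, "dy": 0, "dz": -0.2, "wx": 0, "wy": 0, "wz": 0, "jaw": 88}
    - {"dx": 0, "dy": 0, "dz": -10, "wx": 0, "wy": 0, "wz": 0, "jaw": 92}
    - {"dx": 0, "dy": 0, "dz": -40, "wx": 0, "wy": 0, "wz": 0, "jaw": 95}
    - {"dx": 0, "dy": 0, "dz": -80, "wx": 0, "wy": 0, "wz": 0, "jaw": 95}
    - {"dx": 0, "dy": 0, "dz": -115, "wx": 0, "wy": 0, "wz": 0, "jaw": 95}

```text
time_s: 21.65
position: [644.8, -174.3, 184.9]
tool_rot: [-179.9, -0.1, 148.1]
ft_force: [0.8, 0.2, 0.7]
width: 0.996
```

```bash
python3 - <<'E'
from lid import *
c=shot("w13"); lids(c,645,-174,103.5,rad=70);lids(c,645,-174,51.5,rad=70)
E
python3 go.py 656 223 180 140.5
```

```text
h 103.5 px [282. 215.] 4608 z 103.0 rect [ 645.  -174.6] [62.1 62.5] 58.0 circ [ 645.1 -174.4] 86.1
h 51.5 px [281. 177.] 171 z 49.9 rect [ 620.2 -158.6] [60.8  2.5] 58.1 circ [ 619.8 -158.3] 60.8
t 21.7 pos [ 649.1 -175.8  195.3] [179.9   0.8 148.1] F [ 2.  -0.2  5.5] w 94.8
d [205.  342.2  13.2] w [0.18 0.77 7.61] rows 10.0
```

View pics/w13.png

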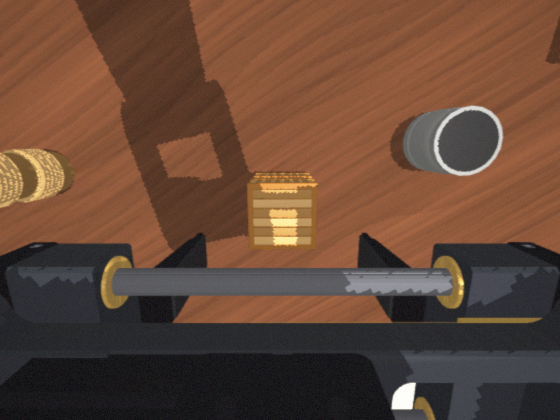

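The square box is on within 0.3 mm and 0.1°. That leaves the oblong.

Call:
step_arm:
  plan:
    - {"dx": 15, "dy": 25, "dz": 0, "wx": 0, "wy": 0.7, "wz": 1, "jaw": 95}
    - {"dx": 34, "dy": 57, "dz": 5, "wx": 0, "wy": 0.7, "wz": 2, "jaw": 95}
    - {"dx": 54, "dy": 90, "dz": 5, "wx": 0, "wy": 0.7, "wz": 4, "jaw": 95}
    - {"dx": 74, "dy": 123, "dz": 5, "wx": 0, "wy": 0.7, "wz": 5, "jaw": 95}
    - {"dx": 94, "dy": 157, "dz": 5, "wx": 0, "wy": 0.7, "wz": 6, "jaw": 95}
    - {"dx": 114, "dy": 190, "dz": 5, "wx": 0, "wy": 0.7, "wz": 7, "jaw": 95}
    - {"dx": 134, "dy": 223, "dz": 5, "wx": 0, "wy": 0.7, "wz": 7.6, "jaw": 95}
    - {"dx": 154, "dy": 257, "dz": 5, "wx": 0, "wy": 0.7, "wz": 7.6, "jaw": 95}

```text
time_s: 22.37
position: [654.0, 125.6, 189.4]
tool_rot: [179.8, 0.1, 140.5]
ft_force: [-0.2, -0.3, 0.1]
width: 1.006
```

```bash
python3 go.py 656 223 180 140.5
```

```text
t 22.37 pos [654.  125.6 189.4] [1.798e+02 1.000e-01 1.405e+02] F [-0.2 -0.3  0.1] w 95.7
d [60.5 76.4  9.6] w [ 0.22  0.1  -0.02] rows 3.0
```

Call:
step_arm:
  plan:
    - {"dx": 25, "dy": 31, "dz": 3, "wx": 0.2, "wy": 0.1, "wz": 0, "jaw": 95}
    - {"dx": 48, "dy": 60, "dz": 6, "wx": 0.2, "wy": 0.1, "wz": 0, "jaw": 95}
    - {"dx": 60, "dy": 75, "dz": 9, "wx": 0.2, "wy": 0.1, "wz": 0, "jaw": 95}
    - {"dx": 60, "dy": 76, "dz": 9, "wx": 0.2, "wy": 0.1, "wz": 0, "jaw": 95}
    - {"dx": 60, "dy": 76, "dz": 9, "wx": 0.2, "wy": 0.1, "wz": 0, "jaw": 95}
    - {"dx": 60, "dy": 76, "dz": 9, "wx": 0.2, "wy": 0.1, "wz": 0, "jaw": 95}

```text
time_s: 22.87
position: [656.3, 221.7, 180.9]
tool_rot: [180.0, 0.0, 140.5]
ft_force: [-0.5, -1.1, 1.2]
width: 1.003
```

```bash
python3 - <<'E'
from lid import *
c=shot("w14"); lids(c,656,223,53,rad=80)
E
python3 go.py 656 223 80 140.5
```

```text
h 53 px [283. 200.] 6377 z 53.0 rect [655.5 224.2] [ 68.1 105.6] 50.5 circ [655.3 224.4] 124.3
t 22.92 pos [656.4 221.2 181. ] [180.    0.  140.4] F [ 0.1 -1.4 -0.2] w 95.2
d [  1.5   1.1 101. ] w [ 0.01  0.03 -0.08] rows 3.0
```

View pics/w14.png

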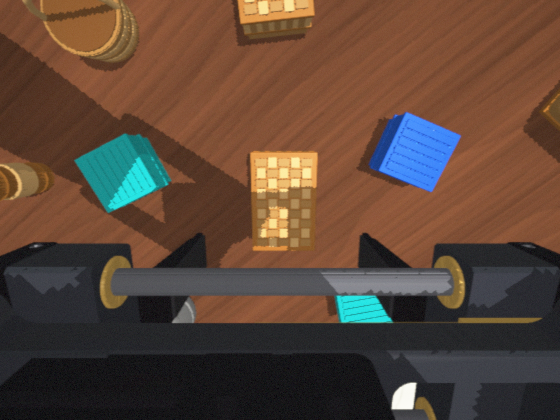

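```bash
python3 go.py 655.4 224.3 75 140.5
```

```text
t 22.92 pos [656.4 221.2 181. ] [180.    0.  140.4] F [ 0.1 -1.4 -0.2] w 95.2
d [  2.8   1.7 106. ] w [ 0.01  0.03 -0.08] rows 3.0
```

Call:
step_arm:
  plan:
    - {"dx": 2.8, "dy": 1.7, "dz": 10, "wx": 0, "wy": 0, "wz": 0, "jaw": 95}
    - {"dx": 2.8, "dy": 1.7, "dz": 45, "wx": 0, "wy": 0, "wz": 0, "jaw": 95}
    - {"dx": 2.8, "dy": 1.7, "dz": 80, "wx": 0, "wy": 0, "wz": 0, "jaw": 95}
    - {"dx": 2.8, "dy": 1.7, "dz": 105, "wx": 0, "wy": 0, "wz": 0, "jaw": 95}
    - {"dx": 2.8, "dy": 1.7, "dz": 105, "wx": 0, "wy": 0, "wz": 0, "jaw": 95}
    - {"dx": 2.8, "dy": 1.7, "dz": 105, "wx": 0, "wy": 0, "wz": 0, "jaw": 95}

```text
time_s: 23.42
position: [654.0, 222.9, 73.7]
tool_rot: [-179.8, -0.1, 140.3]
ft_force: [0.4, 0.0, 0.8]
width: 1.001
```

```bash
python3 go.py 655.4 224.3 15 140.5
```

```text
t 23.42 pos [654.  222.9  73.7] [-1.798e+02 -1.000e-01  1.403e+02] F [0.4 0.  0.8] w 95.2
d [-0.3  2.2 58.7] w [-0.19 -0.12 -0.16] rows 2.0
```

Call:
step_arm:
  plan:
    - {"dx": -0.2, "dy": 1.8, "dz": 10, "wx": -0.2, "wy": -0.1, "wz": -0.1, "jaw": 93}
    - {"dx": -0.2, "dy": 1.8, "dz": 30, "wx": -0.2, "wy": -0.1, "wz": -0.1, "jaw": 91}
    - {"dx": -0.2, "dy": 1.8, "dz": 48, "wx": -0.2, "wy": -0.1, "wz": -0.1, "jaw": 90}
    - {"dx": -0.2, "dy": 1.8, "dz": 57, "wx": -0.2, "wy": -0.1, "wz": -0.1, "jaw": 88}
    - {"dx": -0.2, "dy": 1.8, "dz": 57, "wx": -0.2, "wy": -0.1, "wz": -0.1, "jaw": 84}
    - {"dx": -0.2, "dy": 1.8, "dz": 57, "wx": -0.2, "wy": -0.1, "wz": -0.1, "jaw": 80}
    - {"dx": -0.2, "dy": 1.8, "dz": 57, "wx": -0.2, "wy": -0.1, "wz": -0.1, "jaw": 78}

```text
time_s: 24.0
position: [656.6, 224.4, 18.8]
tool_rot: [179.8, 0.1, 140.4]
ft_force: [-0.8, 0.5, 0.6]
width: 0.835
```

```bash
python3 go.py 655.4 224.3 15 140.5
```

```text
t 24.0 pos [656.6 224.4  18.8] [1.798e+02 1.000e-01 1.404e+02] F [-0.8  0.5  0.6] w 79.4
d [ 0.8 -0.8  3.8] w [ 0.16  0.09 -0.06] rows 1.0
```

Call:
step_arm:
  plan:
    - {"dx": 0.8, "dy": -0.7, "dz": 1.5, "wx": 0.1, "wy": 0.1, "wz": 0, "jaw": 76}
    - {"dx": 0.8, "dy": -0.7, "dz": 1.5, "wx": 0.1, "wy": 0.1, "wz": 0, "jaw": 73}
    - {"dx": 0.8, "dy": -0.7, "dz": 1.5, "wx": 0.1, "wy": 0.1, "wz": 0, "jaw": 70}
    - {"dx": 0.8, "dy": -0.7, "dz": 1.5, "wx": 0.1, "wy": 0.1, "wz": 0, "jaw": 67}
    - {"dx": 0.8, "dy": -0.7, "dz": 1.5, "wx": 0.1, "wy": 0.1, "wz": 0, "jaw": 60}
    - {"dx": 0.8, "dy": -0.7, "dz": 1.5, "wx": 0.1, "wy": 0.1, "wz": 0, "jaw": 60}
    - {"dx": 0.8, "dy": -0.7, "dz": 1.5, "wx": 0.1, "wy": 0.1, "wz": 0, "jaw": 60}
    - {"dx": 0.8, "dy": -0.7, "dz": 1.5, "wx": 0.1, "wy": 0.1, "wz": 0, "jaw": 60}
  newtons: 16

```text
time_s: 24.67
position: [655.8, 224.4, 17.9]
tool_rot: [179.9, 0.0, 140.4]
ft_force: [0.4, -0.7, 3.3]
width: 0.715
```

Call:
step_arm:
  plan:
    - {"dx": 0, "dy": 0, "dz": -5, "wx": 0, "wy": 0, "wz": 0, "jaw": 60}
    - {"dx": 0, "dy": 0, "dz": -25, "wx": 0, "wy": 0, "wz": 0, "jaw": 60}
    - {"dx": 0, "dy": 0, "dz": -60, "wx": 0, "wy": 0, "wz": 0, "jaw": 60}
    - {"dx": 0, "dy": 0, "dz": -100, "wx": 0, "wy": 0, "wz": 0, "jaw": 60}
    - {"dx": 0, "dy": 0, "dz": -140, "wx": 0, "wy": 0, "wz": 0, "jaw": 60}
    - {"dx": 0, "dy": 0, "dz": -170, "wx": 0, "wy": 0, "wz": 0, "jaw": 60}
    - {"dx": 0, "dy": 0, "dz": -170, "wx": 0, "wy": 0, "wz": 0, "jaw": 60}

```text
time_s: 25.25
position: [659.6, 225.4, 197.7]
tool_rot: [179.2, 0.5, 140.4]
ft_force: [0.8, 0.5, -0.0]
width: 0.714
```

```bash
python3 - <<'E'
from held import *
c=shot("w15");
E
python3 go.py 563 300 185 146
```

```text
t 25.3 pos [658.1 225.  193.7] [179.5   0.3 140.4] F [-0.4 -1.  -2. ] w 67.7
d [121.1  -2.9   8. ] w [ 0.51  0.35 -5.56] rows 3.0
```

View pics/w15.png

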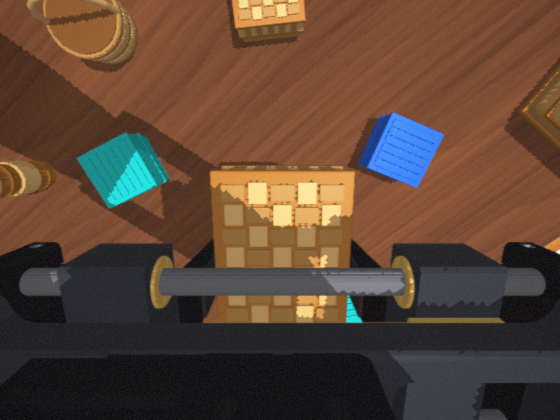

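```bash
python3 go.py 578 288 185 146
```

```text
t 25.3 pos [658.1 225.  193.7] [179.5   0.3 140.4] F [-0.4 -1.  -2. ] w 67.7
d [101.9  -2.6   8.1] w [ 0.51  0.35 -5.56] rows 3.0
```

Call:
step_arm:
  plan:
    - {"dx": 25, "dy": -1, "dz": 5, "wx": 0.5, "wy": 0.3, "wz": -2, "jaw": 60}
    - {"dx": 55, "dy": -2, "dz": 8, "wx": 0.5, "wy": 0.3, "wz": -4, "jaw": 60}
    - {"dx": 85, "dy": -2.6, "dz": 8, "wx": 0.5, "wy": 0.3, "wz": -5.5, "jaw": 60}
    - {"dx": 102, "dy": -2.6, "dz": 8, "wx": 0.5, "wy": 0.3, "wz": -5.5, "jaw": 60}
    - {"dx": 102, "dy": -2.6, "dz": 8, "wx": 0.5, "wy": 0.3, "wz": -5.5, "jaw": 60}
    - {"dx": 102, "dy": -2.6, "dz": 8, "wx": 0.5, "wy": 0.3, "wz": -5.5, "jaw": 60}
    - {"dx": 102, "dy": -2.6, "dz": 8, "wx": 0.5, "wy": 0.3, "wz": -5.5, "jaw": 60}

```text
time_s: 25.88
position: [578.2, 287.5, 184.4]
tool_rot: [-180.0, 0.1, 145.9]
ft_force: [-1.3, -0.8, -2.2]
width: 0.711
```

```bash
python3 - <<'E'
from held import *
c=shot("w16"); lids(c,476,356,53.5,rad=90)
q,m=band(c,-60,60,28,-50,-22)
A=np.c_[q[:,:2],np.ones(len(q))]; s=np.linalg.lstsq(A,q[:,2],rcond=None)[0]; print("held plane",s,"tilt deg",np.degrees(s[:2]),"xmax",np.percentile(q[:,0],[1,99]))
U=toolcloud(c)
for r in list(range(160,264,8))+list(range(298,325,6)): print(r,np.round(U[r,270],1).tolist())
E
python3 go.py 476 356.5 185 146
```

```text
h 53.5 px [282.  75.] 8391 z 53.0 rect [475.8 357.9] [ 68.1 106. ] 56.3 circ [475.7 357.9] 124.3
held plane [ 8.31247977e-03  1.35505197e-03 -3.54556562e+01] tilt deg [0.47627001 0.07763876] xmax [-25.92811574  52.83935362]
160 [43.4, -14.0, 184.6]
168 [51.9, -6.2, -10.8]
176 [50.3, -5.3, -33.8]
184 [46.7, -5.3, -34.5]
192 [43.4, -5.2, -37.6]
200 [39.3, -5.3, -35.9]
208 [34.8, -5.4, -33.0]
216 [31.2, -5.4, -34.4]
224 [27.6, -5.4, -35.8]
232 [23.4, -5.5, -35.2]
240 [19.0, -5.5, -34.4]
248 [14.5, -5.6, -33.6]
256 [10.4, -5.6, -33.9]
298 [-12.7, -5.8, -34.3]
304 [-16.3, -5.9, -34.1]
310 [-19.7, -5.9, -34.2]
316 [-23.2, -6.0, -34.3]
322 [-26.3, -6.0, -34.9]
t 25.93 pos [578.6 287.3 184.6] [-1.800e+02  1.000e-01  1.459e+02] F [ 0.6  0.8 -1.1] w 68.3
d [123.7  -0.3  -0.5] w [-0.02  0.06 -0.12] rows 3.0
```

View pics/w16.png

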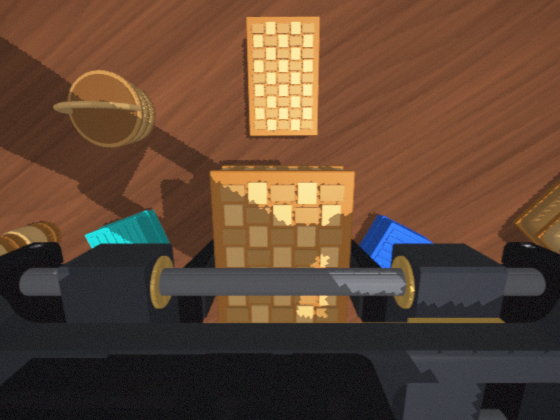

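Call:
step_arm:
  plan:
    - {"dx": 15, "dy": 0, "dz": 15, "wx": 0, "wy": 0, "wz": -0.4, "jaw": 60}
    - {"dx": 30, "dy": 0, "dz": 30, "wx": 0, "wy": 0, "wz": -0.4, "jaw": 60}
    - {"dx": 30, "dy": 0, "dz": 40, "wx": 0, "wy": 0, "wz": -0.4, "jaw": 60}
    - {"dx": 30, "dy": 0, "dz": 40, "wx": 0, "wy": 0, "wz": -0.4, "jaw": 60}
    - {"dx": 30, "dy": 0, "dz": 40, "wx": 0, "wy": 0, "wz": -0.4, "jaw": 60}
    - {"dx": 30, "dy": 0, "dz": 40, "wx": 0, "wy": 0, "wz": -0.4, "jaw": 60}

```text
time_s: 26.43
position: [555.1, 303.7, 145.4]
tool_rot: [180.0, 0.1, 146.2]
ft_force: [-0.0, 0.2, -0.6]
width: 0.714
```

```bash
python3 - <<'E'
from held import *
c=shot("w17"); lids(c,476,356,53.5,rad=90)
E
python3 go.py 475.8 357.7 120 146.3
```

```text
h 53.5 px [282.  99.] 10237 z 53.0 rect [474.7 358.5] [ 68.1 103.5] 56.2 circ [475.  358.5] 122.6
t 26.48 pos [555.2 303.8 145.8] [1.799e+02 1.000e-01 1.462e+02] F [ 0.1 -0.2 -0.1] w 67.9
d [96.   0.6 25.6] w [ 0.07  0.13 -0.07] rows 3.0
```

Call:
step_arm:
  plan:
    - {"dx": 20, "dy": 0.2, "dz": -5, "wx": 0, "wy": 0.1, "wz": 0, "jaw": 60}
    - {"dx": 50, "dy": 0.6, "dz": -5, "wx": 0, "wy": 0.1, "wz": 0, "jaw": 60}
    - {"dx": 80, "dy": 0.6, "dz": 0, "wx": 0, "wy": 0.1, "wz": 0, "jaw": 60}
    - {"dx": 96, "dy": 0.6, "dz": 20, "wx": 0, "wy": 0.1, "wz": 0, "jaw": 60}
    - {"dx": 96, "dy": 0.6, "dz": 45, "wx": 0, "wy": 0.1, "wz": 0, "jaw": 60}
    - {"dx": 96, "dy": 0.6, "dz": 62, "wx": 0, "wy": 0.1, "wz": 0, "jaw": 60}
    - {"dx": 96, "dy": 0.6, "dz": 62, "wx": 0, "wy": 0.1, "wz": 0, "jaw": 60}
    - {"dx": 96, "dy": 0.6, "dz": 62, "wx": 0, "wy": 0.1, "wz": 0, "jaw": 60}

```text
time_s: 27.15
position: [476.1, 357.4, 83.7]
tool_rot: [180.0, 0.0, 146.2]
ft_force: [-0.2, 0.6, -0.3]
width: 0.714
```

```bash
python3 go.py 475.7 357.9 75 146.3
```

```text
t 27.15 pos [476.1 357.4  83.7] [180.    0.  146.2] F [-0.2  0.6 -0.3] w 67.9
d [0.6 0.2 8.7] w [ 0.03  0.02 -0.09] rows 1.0
```

Call:
step_arm:
  plan:
    - {"dx": 0.6, "dy": 0.2, "dz": 3, "wx": 0, "wy": 0, "wz": -0.1, "jaw": 60}
    - {"dx": 0.6, "dy": 0.2, "dz": 6, "wx": 0, "wy": 0, "wz": -0.1, "jaw": 60}
    - {"dx": 0.6, "dy": 0.2, "dz": 8.5, "wx": 0, "wy": 0, "wz": -0.1, "jaw": 60}
    - {"dx": 0.6, "dy": 0.2, "dz": 9.5, "wx": 0, "wy": 0, "wz": -0.1, "jaw": 60}
    - {"dx": 0.6, "dy": 0.2, "dz": 9.5, "wx": 0, "wy": 0, "wz": -0.1, "jaw": 60}
    - {"dx": 0.6, "dy": 0.2, "dz": 9.5, "wx": 0, "wy": 0, "wz": -0.1, "jaw": 60}

```text
time_s: 27.65
position: [475.9, 358.0, 74.3]
tool_rot: [180.0, 0.0, 146.3]
ft_force: [0.9, -0.7, -1.0]
width: 0.714
```

```bash
python3 go.py 475.7 357.9 72 146.3
```

```text
t 27.65 pos [475.9 358.   74.3] [180.    0.  146.3] F [ 0.9 -0.7 -1. ] w 67.9
d [ 0.1 -0.1  2.3] w [ 0.05  0.03 -0.  ] rows 1.0
```

Call:
step_arm:
  plan:
    - {"dx": 0.1, "dy": 0, "dz": 1, "wx": 0, "wy": 0, "wz": 0, "jaw": 60}
    - {"dx": 0.1, "dy": 0, "dz": 1.8, "wx": 0, "wy": 0, "wz": 0, "jaw": 60}
    - {"dx": 0.1, "dy": 0, "dz": 2.3, "wx": 0, "wy": 0, "wz": 0, "jaw": 60}
    - {"dx": 0.1, "dy": 0, "dz": 2.3, "wx": 0, "wy": 0, "wz": 0, "jaw": 60}

```text
time_s: 27.98
position: [475.7, 358.0, 71.9]
tool_rot: [180.0, 0.0, 146.3]
ft_force: [-0.7, 0.0, -0.7]
width: 0.711
```

```bash
python3 go.py 475.7 357.9 72 146.3
```

```text
t 27.98 pos [475.7 358.   71.9] [180.    0.  146.3] F [-0.7  0.  -0.7] w 67.6
d [-0.1 -0.  -0.1] w [ 0.03  0.02 -0.  ] rows 1.0
```

Call:
step_arm:
  plan:
    - {"dx": 0, "dy": 0, "dz": 0.7, "wx": 0, "wy": 0, "wz": 0, "jaw": 60}
    - {"dx": 0, "dy": 0, "dz": 1.4, "wx": 0, "wy": 0, "wz": 0, "jaw": 60}
    - {"dx": 0, "dy": 0, "dz": 1.4, "wx": 0, "wy": 0, "wz": 0, "jaw": 60}
    - {"dx": 0, "dy": 0, "dz": 1.4, "wx": 0, "wy": 0, "wz": 0, "jaw": 60}

```text
time_s: 28.32
position: [475.8, 358.1, 71.9]
tool_rot: [180.0, 0.0, 146.3]
ft_force: [-2.3, -2.0, 6.2]
width: 0.712
```

```bash
python3 go.py 475.7 357.9 72 146.3
```

```text
t 28.32 pos [475.8 358.1  71.9] [180.    0.  146.3] F [-2.3 -2.   6.2] w 67.7
d [ 0.  -0.2 -0.1] w [0.03 0.03 0.  ] rows 1.0
```

Call:
step_arm:
  plan:
    - {"dx": 0, "dy": 0, "dz": -0.1, "wx": 0, "wy": 0, "wz": 0, "jaw": 70}
    - {"dx": 0, "dy": 0, "dz": -0.1, "wx": 0, "wy": 0, "wz": 0, "jaw": 74}
    - {"dx": 0, "dy": 0, "dz": -0.1, "wx": 0, "wy": 0, "wz": 0, "jaw": 85}
    - {"dx": 0, "dy": 0, "dz": -0.1, "wx": 0, "wy": 0, "wz": 0, "jaw": 94}
    - {"dx": 0, "dy": 0, "dz": -0.1, "wx": 0, "wy": 0, "wz": 0, "jaw": 95}
    - {"dx": 0, "dy": 0, "dz": -20, "wx": 0, "wy": 0, "wz": 0, "jaw": 95}
    - {"dx": 0, "dy": 0, "dz": -55, "wx": 0, "wy": 0, "wz": 0, "jaw": 95}
    - {"dx": 0, "dy": 0, "dz": -90, "wx": 0, "wy": 0, "wz": 0, "jaw": 95}

```text
time_s: 28.98
position: [474.5, 357.3, 160.8]
tool_rot: [-179.8, -0.1, 146.3]
ft_force: [0.7, 0.3, 0.6]
width: 1.0
```

Call:
step_arm:
  plan:
    - {"dx": 0, "dy": 0, "dz": -40, "wx": 0, "wy": 0, "wz": 0, "jaw": 95}
    - {"dx": 0, "dy": 0, "dz": -70, "wx": 0, "wy": 0, "wz": 0, "jaw": 95}
    - {"dx": 0, "dy": 0, "dz": -80, "wx": 0, "wy": 0, "wz": 0, "jaw": 95}
    - {"dx": 0, "dy": 0, "dz": -80, "wx": 0, "wy": 0, "wz": 0, "jaw": 95}
    - {"dx": 0, "dy": 0, "dz": -80, "wx": 0, "wy": 0, "wz": 0, "jaw": 95}

```text
time_s: 29.4
position: [474.6, 357.3, 240.0]
tool_rot: [-179.8, -0.1, 146.3]
ft_force: [0.0, 0.1, -1.0]
width: 0.999
```

```bash
python3 - <<'E'
from lid import *
c=shot("w18"); lids(c,476,357,107.5,rad=80);lids(c,476,357,53.5,rad=90)
for n in ("top","scene"):
    c=shot("f_"+n,n); print(n)
    for x,y,h in ((476,357,107),(645,-174,103),(472,-394,107),(452,12,99)): lids(c,x,y,h,rad=80)
    lids(c,681,7,74,rad=60,tol=5); lids(c,398,190,48,rad=60,tol=5)
E
python3 go.py 476 357 200 146
```

```text
h 107.5 px [283. 202.] 6128 z 106.9 rect [475.8 357.9] [ 68.1 105.6] 56.3 circ [475.7 357.9] 124.9
top
h 107 px [155. 267.] 513 z 106.8 rect [474.4 357.1] [ 69.6 106.1] 56.0 circ [473.8 355. ] 121.7
h 103 px [335. 192.] 463 z 102.9 rect [ 643.2 -175.4] [61.7 62.7] 58.6 circ [ 643. -175.] 84.8
h 107 px [422. 244.] 306 z 106.4 rect [ 469.6 -393.1] [52.9 52.9] 64.8 circ [ 470.2 -394. ] 55.1
h 99 px [277. 267.] 148 z 99.4 rect [450.4  10.9] [33.  35.9] 83.9 circ [450.3  11.1] 37.4
h 74 px [270. 188.] 360 z 73.9 rect [678.7   7.5] [62.9 61.5] 53.6 circ [679.2   6.6] 64.7
h 48 px [215. 293.] 471 z 48.8 rect [396.8 192.4] [71.4 69.5] 83.9 circ [397.3 192.9] 73.7
scene
h 107 px [448. 215.] 958 z 107.1 rect [477.9 357.1] [ 69.1 108.7] 56.9 circ [478.  356.5] 124.4
h 103 px [219. 219.] 521 z 102.7 rect [ 647.3 -173.9] [67.9 63.4] 57.1 circ [ 647.5 -176.2] 87.4
h 107 px [168. 155.] 226 z 105.6 rect [ 474.6 -393.5] [52.4 53.4] 65.4 circ [ 475.8 -392.9] 55.9
h 99 px [313. 182.] 132 z 99.2 rect [454.2  11.3] [39.  34.1] 17.0 circ [454.8  12. ] 40.5
h 74 px [287. 255.] 480 z 74.0 rect [684.1   8.8] [63.8 61.9] 15.2 circ [684.3   7.3] 66.9
h 48 px [383. 196.] 401 z 48.7 rect [403.  193.3] [72.3 72.2] 7.4 circ [402.  192.2] 77.2
t 29.55 pos [473.6 356.7 237.4] [-179.5   -0.2  146.3] F [ 0.2 -0.1  0.1] w 94.7
d [-2.   1.9 37.3] w [-0.48 -0.2   0.3 ] rows 1.0
```

View pics/w18.png

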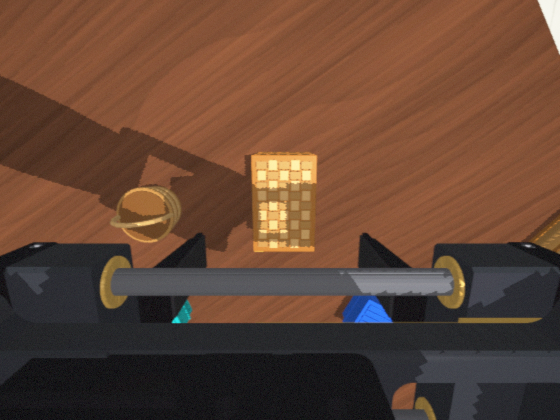

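View pics/f_scene.png

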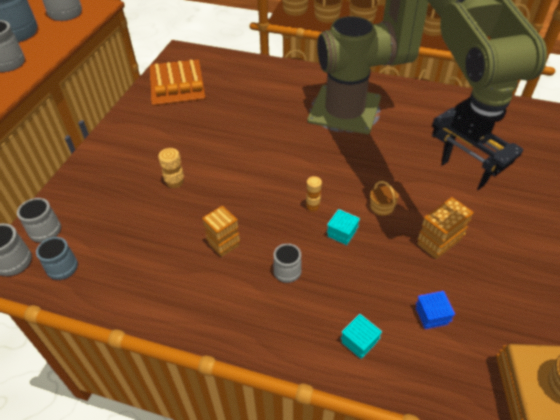

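View pics/f_top.png

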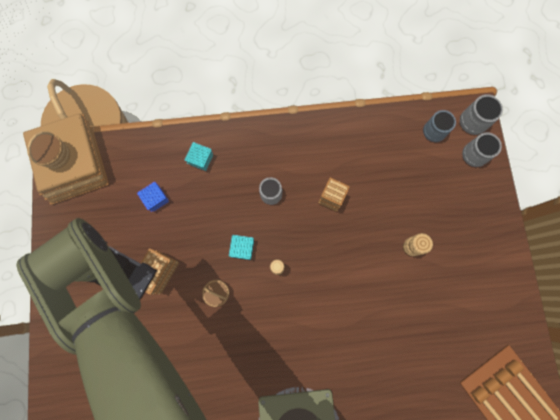

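All four stacks stand upright: in the scene view they are at (448,215), (219,219), (168,155) and (313,182). The bystanders haven't moved and the gripper is clear, so I'm handing in.

Run:
```python
from plant import manip
print(manip.hand_in())
```

```text
the job is handed in; nothing more can be done
None
```

All four pile boxes are now on the display box of their own shape and size. I moved them one at a time, slim round first, then wide round, square and oblong, and handed in at about 29.6 s of the 128 s allowed.

- **Fit:** the last wrist-camera checks put each lid within about 0.5 mm of the centre of the box beneath. The sides of the square and the oblong are in line within about 0.1°, and all four boxes stand upright.
- **Forces:** touchdown forces read at the end of each move stayed under 10 N.
- **Left alone:** the jar, the basket and the blue and turquoise look-alikes were not touched. The jar reads within about 1 mm of its first position. The first basket reading was of its handle, not its rim, so I judged it still only by looking at the pictures.
- **Disagreement:** the top and scene cameras differ by about 4–5 mm in x, both before and after the job. This looks like their calibration, because the wrist readings fall between them. I placed each box from wrist-camera readings.

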